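Close, load and park the wax-tin caddy

TASK

Clear the wax and stain tins off the carving bench. Press every tin's lid fully home while it still stands on the bench, then stand the tins upright in the pockets of the castored caddy; push the loaded caddy forwards by its bar until all its castors trail straight behind their pivots, then steer it nose first, the way the arrow points, to stand squarely inside the yellow taped bay with the castors still trailing. Roll the caddy, do not lift it, and leave the carvings, tools, jar and wood block where they are.

Things in the scene. Friction and masses are not known exactly. Their poses are not given: they have to be found in the camera images.
- caddy: Caddy, about 1 kg, rolls with under 3 N. Blue deck 268 x 170 mm, its top 42 mm up, on 4 swivel castors; on it a plywood tray 242 x 164 mm, 6 mm walls to 72 mm above the bench, 4 mm dividers to 68 mm making 3 x 2 pockets 74 mm square centred at x = -78, 0, 78, y = +-39 mm; pocket floor 42 mm up. Origin on the bench under the deck's centre; x to the nose (away from the push bar), y left, z up.
- push_bar (a point): Middle of the black push bar, 14 mm thick, 150 mm long along the caddy's y, at x = -174 mm, 120 mm above the bench in the caddy's frame (axes as the caddy's). Steel rods carry it at y = +-70 mm; the rest is free for fingers. A tin in a rear pocket comes no nearer than 55 mm to its axis, and its lid is 117 mm above the bench.
- bay: Bay: rectangle of flat yellow tape, clear inside 308 mm (x) by 210 mm (y), with a tape arrowhead inside. Origin at its centre on the bench; x the way the arrowhead points, where the caddy's nose must face. With the caddy's origin on the bay's, the deck has 20 mm to spare all round; the push bar may stick out behind over the tape.
- castor_wheel_fl (a point): Wheel centre of the front left castor (26 mm wheel, orange hub, 13 mm above the bench). Its pivot is at x = 113, y = 66 mm in the caddy's frame, the wheel 15 mm from it in plan: it trails straight with the wheel directly behind, at x = 98 mm. Swivels freely all round; rolling forwards about 80 mm brings it round from where it starts.
- castor_wheel_fr (a point): Wheel centre of the front right castor (26 mm wheel, orange hub, 13 mm above the bench). Its pivot is at x = 113, y = -66 mm in the caddy's frame, the wheel 15 mm from it in plan: it trails straight with the wheel directly behind, at x = 98 mm. Swivels freely all round; rolling forwards about 80 mm brings it round from where it starts.
- castor_wheel_rl (a point): Wheel centre of the rear left castor (26 mm wheel, orange hub, 13 mm above the bench). Its pivot is at x = -113, y = 66 mm in the caddy's frame, the wheel 15 mm from it in plan: it trails straight with the wheel directly behind, at x = -128 mm. Swivels freely all round; rolling forwards about 80 mm brings it round from where it starts.
- castor_wheel_rr (a point): Wheel centre of the rear right castor (26 mm wheel, orange hub, 13 mm above the bench). Its pivot is at x = -113, y = -66 mm in the caddy's frame, the wheel 15 mm from it in plan: it trails straight with the wheel directly behind, at x = -128 mm. Swivels freely all round; rolling forwards about 80 mm brings it round from where it starts.
- tin0: Steel tin of wax or stain with a red band, 60 mm diameter, body 72 mm high, 0.17 to 0.30 kg. Origin at the centre of its underside, z up. May be absent. Grip it round the body.
- lid0 (a joint): How far the bright metal press lid (49 mm diameter) of tin0 stands up from fully home, in m: 0 fully home (its top then 74.5 mm above the tin's underside), up to 0.006 proud. It slides with about 7 N and then stops solid; 12 to 20 N straight down on its middle seats it, and it stays down.
- tin1: Steel tin of wax or stain with a green band, 60 mm diameter, body 72 mm high, 0.17 to 0.30 kg. Origin at the centre of its underside, z up. May be absent. Grip it round the body.
- lid1 (a joint): How far the bright metal press lid (49 mm diameter) of tin1 stands up from fully home, in m: 0 fully home (its top then 74.5 mm above the tin's underside), up to 0.006 proud. It slides with about 7 N and then stops solid; 12 to 20 N straight down on its middle seats it, and it stays down.
- tin2: Steel tin of wax or stain with a yellow band, 60 mm diameter, body 72 mm high, 0.17 to 0.30 kg. Origin at the centre of its underside, z up. May be absent. Grip it round the body.
- lid2 (a joint): How far the bright metal press lid (49 mm diameter) of tin2 stands up from fully home, in m: 0 fully home (its top then 74.5 mm above the tin's underside), up to 0.006 proud. It slides with about 7 N and then stops solid; 12 to 20 N straight down on its middle seats it, and it stays down.
- tin3: Steel tin of wax or stain with a white band, 60 mm diameter, body 72 mm high, 0.17 to 0.30 kg. Origin at the centre of its underside, z up. May be absent. Grip it round the body.
- lid3 (a joint): How far the bright metal press lid (49 mm diameter) of tin3 stands up from fully home, in m: 0 fully home (its top then 74.5 mm above the tin's underside), up to 0.006 proud. It slides with about 7 N and then stops solid; 12 to 20 N straight down on its middle seats it, and it stays down.
- tin4: Steel tin of wax or stain with a black band, 60 mm diameter, body 72 mm high, 0.17 to 0.30 kg. Origin at the centre of its underside, z up. May be absent. Grip it round the body.
- lid4 (a joint): How far the bright metal press lid (49 mm diameter) of tin4 stands up from fully home, in m: 0 fully home (its top then 74.5 mm above the tin's underside), up to 0.006 proud. It slides with about 7 N and then stops solid; 12 to 20 N straight down on its middle seats it, and it stays down.
- bear: Carved wooden bear, 86 mm across, 160 mm tall. Bystander: leave it where it is. Origin under its middle.
- owl: Carved wooden owl, 75 mm across, 137 mm tall. Bystander: leave it where it is. Origin under its middle.
- jar: Amber glass jar with a white cap, 76 mm across, 105 mm tall. Bystander: leave it where it is. Origin under its middle.
- gouge: Gouge lying flat, orange handle, 220 mm long, 26 mm thick; blade towards its x. Bystander: leave it where it is. Origin on the bench under the middle of its handle.
- chisel: Chisel lying flat, pale handle, 210 mm long, 26 mm thick; blade towards its x. Bystander: leave it where it is. Origin on the bench under the middle of its handle.
- blank: Block of pale wood, 110 x 75 x 75 mm. Bystander: leave it where it is. Origin under its middle.
- mallet: Carver's mallet lying down, 240 mm long, 76 mm thick at its head (towards its x). Bystander: leave it where it is. Origin on the bench under the joint of handle and head (head 90 mm towards x, handle 150 mm the other way).

How it is judged:
On the way, in this order (a step that is already met when the one before it is completed fails the run):
1. every tin's lid pressed fully home (within 1.5 mm) (value of joint each of lid0, lid1, lid2, lid3, lid4 below 0.0015 m), for 0.2 s.
2. every tin stands upright on the floor of the caddy's tray, let go (x of tin0 in the frame of caddy between -0.094 and 0.094 m and y of tin0 in the frame of caddy between -0.055 and 0.055 m and z of tin0 in the frame of caddy between 0.036 and 0.05 m and angle between each of tin0, tin1, tin2, tin3, tin4's own z axis and vertical below 0.12 rad and x of tin1 in the frame of caddy between -0.094 and 0.094 m and y of tin1 in the frame of caddy between -0.055 and 0.055 m and z of tin1 in the frame of caddy between 0.036 and 0.05 m and x of tin2 in the frame of caddy between -0.094 and 0.094 m and y of tin2 in the frame of caddy between -0.055 and 0.055 m and z of tin2 in the frame of caddy between 0.036 and 0.05 m and x of tin3 in the frame of caddy between -0.094 and 0.094 m and y of tin3 in the frame of caddy between -0.055 and 0.055 m and z of tin3 in the frame of caddy between 0.036 and 0.05 m and x of tin4 in the frame of caddy between -0.094 and 0.094 m and y of tin4 in the frame of caddy between -0.055 and 0.055 m and z of tin4 in the frame of caddy between 0.036 and 0.05 m and contact force between each of tin0, tin1, tin2, tin3, tin4 and the fingers below 0.05 N), for 0.2 s.
3. the loaded caddy has been rolled more than 120 mm and, still 60 mm or more short of its place, has all four castors trailing straight (within about 25 degrees) (x of each of castor_wheel_fl, castor_wheel_fr in the frame of caddy below 0.0995 m and x of each of castor_wheel_rl, castor_wheel_rr in the frame of caddy below -0.1265 m and x of tin0 in the frame of caddy between -0.094 and 0.094 m and y of tin0 in the frame of caddy between -0.055 and 0.055 m and z of tin0 in the frame of caddy between 0.036 and 0.05 m and angle between each of tin0, tin1, tin2, tin3, tin4's own z axis and vertical below 0.12 rad and x of tin1 in the frame of caddy between -0.094 and 0.094 m and y of tin1 in the frame of caddy between -0.055 and 0.055 m and z of tin1 in the frame of caddy between 0.036 and 0.05 m and x of tin2 in the frame of caddy between -0.094 and 0.094 m and y of tin2 in the frame of caddy between -0.055 and 0.055 m and z of tin2 in the frame of caddy between 0.036 and 0.05 m and x of tin3 in the frame of caddy between -0.094 and 0.094 m and y of tin3 in the frame of caddy between -0.055 and 0.055 m and z of tin3 in the frame of caddy between 0.036 and 0.05 m and x of tin4 in the frame of caddy between -0.094 and 0.094 m and y of tin4 in the frame of caddy between -0.055 and 0.055 m and z of tin4 in the frame of caddy between 0.036 and 0.05 m and distance of caddy from where it was at the start of the episode above 0.12 m and x of caddy in the frame of bay below -0.06 m), for 0.1 s.
At the end, for the whole second after the job is handed in: Every tin: lid home (1.5 mm), upright (7 deg) on the floor of the caddy's tray. Caddy at rest, its centre within 25 mm of the bay's centre along each bay axis, nose along the arrow within 0.15 rad, every castor trailing within about 25 deg (wheel at least 13.5 of its 15 mm behind its pivot) (all of step 1 and x of tin0 in the frame of caddy between -0.094 and 0.094 m and y of tin0 in the frame of caddy between -0.055 and 0.055 m and z of tin0 in the frame of caddy between 0.036 and 0.05 m and angle between each of tin0, tin1, tin2, tin3, tin4's own z axis and vertical below 0.12 rad and x of tin1 in the frame of caddy between -0.094 and 0.094 m and y of tin1 in the frame of caddy between -0.055 and 0.055 m and z of tin1 in the frame of caddy between 0.036 and 0.05 m and x of tin2 in the frame of caddy between -0.094 and 0.094 m and y of tin2 in the frame of caddy between -0.055 and 0.055 m and z of tin2 in the frame of caddy between 0.036 and 0.05 m and x of tin3 in the frame of caddy between -0.094 and 0.094 m and y of tin3 in the frame of caddy between -0.055 and 0.055 m and z of tin3 in the frame of caddy between 0.036 and 0.05 m and x of tin4 in the frame of caddy between -0.094 and 0.094 m and y of tin4 in the frame of caddy between -0.055 and 0.055 m and z of tin4 in the frame of caddy between 0.036 and 0.05 m and x of each of castor_wheel_fl, castor_wheel_fr in the frame of caddy below 0.0995 m and x of each of castor_wheel_rl, castor_wheel_rr in the frame of caddy below -0.1265 m and x of caddy in the frame of bay between -0.025 and 0.025 m and y of caddy in the frame of bay between -0.025 and 0.025 m and angle between the x axis of caddy and the x axis of bay, either way round below 0.15 rad and x of push_bar in the frame of bay below 0 m and linear speed of caddy below 0.02 m/s and angle between caddy's own z axis and vertical below 0.05 rad); the robot touches nothing.
It fails at once if the caddy is lifted off the bench or tipped (height (world z) of caddy above 0.02 m or angle between caddy's own z axis and vertical above 0.3 rad).
It fails at once if a carving, tool, jar or wood block is moved more than 30 mm (distance of any of bear, owl, jar, gouge, chisel, blank, mallet from where it was at the start of the episode above 0.03 m).
Of tin0, tin1, tin2, tin3, tin4 only 3 to 5 are there at a start; the rules pass over those that are not, and their reading is None.
At some moment in a run one of tin0, tin1, tin2, tin3, tin4, caddy may be knocked a few centimetres aside while the robot is not near it.
It also fails if it takes over 210 s, if anything falls off the work surface, if the arm or the gripper's body presses on something with over 40 N, if the wrist force passes 120 N, or if a joint passes its speed limit or range.

ROBOT

A 6-joint arm with a two-finger parallel gripper is mounted at the origin on the work surface. World frame = base frame: x ahead of the robot, y to its left, z up, the work surface at z = 0. Lengths are in m, angles in rad, forces in N, time in s.
With the tool pointing down it reaches from about 0.375 to 0.9 m from the base axis. Payload 3.1 kg.
Tool frame: the origin (TCP) lies at the very end of the fingers, on their centre line; the grasp point (between the pads) lies 19 mm behind it; z points along the fingers, y is the direction in which the jaws open and shut (so a half turn about z gives the same grasp; the last joint's range is limited). The gripper opens to 87 mm and grips with 3 to 60 N. Pads are 19 mm wide; open, the fingers measure 117 mm over their backs; the gripper's body (75 mm by 190 mm) begins 51 mm behind the grasp point.
Start: joints at [-1.331, 0.527, 1.433, -0, 1.181, -0.178], TCP at [0.254, -0.571, 0.223] pointing down, gripper open.
Joint ranges: [-3.08, 3.08], [-0.75, 2.2], [0.22, 2.44], [-1.43, 4.57], [0, 2.65], [-2.85, 2.85]. Speed limits (rad/s): [2.79, 2.79, 3.14, 3.14, 3.14, 3.14].

INTERFACE

Orientations are given as a unit quaternion [x, y, z, w].
In Python, from rig import robot gives the robot as it stands. The module is installed in compiled form; this text tells all that it offers.
- The arm moves only by the tool send_rows, never from a script. Its argument "deltas" is a list of rows, each an object of numbers: "tx", "ty", "tz": the shift along the tool's x, y, z in cm; "rx", "ry", "rz": the turn, a rotation vector about the tool's x, y, z in rad. A call has 1 to 5 rows; each row is the pose to reach, as a shift and turn from the pose commanded when the call began, along the tool's axes at that moment; what a row does not reach only later rows make up. A row lasts 1/12 s, in which the tool goes at most 41.7 mm and 7.16 degrees, less where a joint would pass 70% of its speed; a pose out of reach is approached as far as the arm can. A call with a gripper value outside its range is refused whole. "claw" is the finger opening in cm, from 0 to 8.7, set as the call begins (left out, the last holds). The fingers move at their own pace and stop on an object; "squeeze" is the grip in N (left out, the last holds). Time passes only in rows, so rows that repeat a pose let the fingers close. It gives the time, the measured TCP pose, the force and the opening at its end, in the units of the state.
- robot.get_obs(): the state, without advancing time (a new reading comes with each control period).
- robot.camera(name): name is "side" or "top" or "wrist"; returns a dict with "color" (400x640x3 uint8, red, green, blue), "z_map" (400x640 float32, m along the optical axis (not along the pixel's ray), 0 where there is no reading), "intrinsics" (3x3 intrinsics, pixels), "distortion" ([k1, k2, p1, p2, k3] as OpenCV has them; the pictures are not rectified), "R" (3x3) and "t" (3): a world point X has camera coordinates R X + t; the wrist camera has in their place "tool_from_camera" (4x4, takes a point from camera to tool coordinates, whose origin is the TCP and whose axes are the flange's). Camera axes: x right, y down, z forward; pixel columns grow to the right and rows downward; lengths in m; the calibration is good to about 2 mm. A picture is of the moment at which its call begins: read the wrist's pose just before it.
- robot.hand_in(): hands the job in, once; it reports no verdict.
Trained networks look in the newest picture that a camera, given by its name, has taken for a name from the list of things; names that differ only in an ending like _2 or _b are one class to them, and where a whole thing is asked for, a point or a joint stands for the part that bears it (a point fixed in the world has none). Each returns a list of dicts, best first, with "p" (0 to 1); they miss things now and then, are a little off and sometimes report something else, mostly with a low value. They report only what shows in the picture. A call takes as long as a camera call.
- robot.outline_of(label, camera): "pixels" (400x640 bool, what is visible of it) and "xy" ([column, row] in pixels, amid what is visible of it).
- robot.tip_of(label, camera): "xy" ([column, row] in pixels: a listed point, or the origin of a listed thing).
The state is a dict: "time": time; "q": joint angles; "joint_velocities": joint speeds; "joint_torque": joint torques, N m; "position": TCP position; "tool_rot": TCP orientation; "ft_force": force on the tool from outside, world axes, zero at the start; "moment": the same for the moment, N m; "grip_width": finger opening in m.
Only numpy, scipy, OpenCV 4.12 (cv2) and the standard library are available. Lean on these libraries where they do the work, as an engineer would, in place of code of your own. Each camera call takes 0.05 s, during which the arm holds its last target.

## Working session

There is one attempt and no reset: what is moved stays moved. The work goes in short steps, Python scripts to look and compute and a tool call to move; the robot and the scene stay as the last step left them, time stands still between calls to the robot, and variables do not carry over. Pictures are saved under pics/ and viewed, and the job is handed in when it is done.

Besides the shell and the picture viewer there is one more tool, called after "Request:" by a JSON object that holds its "name" and its "arguments". send_rows: Moves the arm, as the interface text tells. Its arguments: {"type":"object","properties":{"deltas":{"type":"array","items":{"type":"object","properties":{"tx":{"type":"number"},"ty":{"type":"number"},"tz":{"type":"number"},"rx":{"type":"number"},"ry":{"type":"number"},"rz":{"type":"number"}}}},"claw":{"type":"number"},"squeeze":{"type":"number"}},"required":["deltas"]}

```bash
mkdir -p pics; cat > h.py <<'E'
from rig import robot
import numpy as np, cv2, json
from scipy.spatial.transform import Rotation as Ro
np.set_printoptions(precision=4,suppress=True)
def cam(n):
    o=robot.get_obs()
    c=robot.camera(n)
    if n=='wrist':
        T=np.eye(4);T[:3,:3]=Ro.from_quat(o['tool_rot']).as_matrix();T[:3,3]=o['position']
        M=np.linalg.inv(T@np.array(c['tool_from_camera'])); c['R']=M[:3,:3];c['t']=M[:3,3]
    return c
def save(c,n): cv2.imwrite(f'pics/{n}.png',c['color'][:,:,::-1])
def world_map(c):
    h,w=c['z_map'].shape
    u,v=np.meshgrid(np.arange(w),np.arange(h))
    p=np.stack([u,v],-1).reshape(-1,1,2).astype(np.float64)
    n=cv2.undistortPoints(p,np.array(c['intrinsics']),np.array(c['distortion'])).reshape(h,w,2)
    z=c['z_map'][...,None].astype(float)
    P=np.concatenate([n*z,z],-1)
    X=(P-np.array(c['t']))@np.array(c['R'])
    X[c['z_map']<=0]=np.nan
    return X
def ray_plane(c,xy,zp):
    n=cv2.undistortPoints(np.array([[xy]],float),np.array(c['intrinsics']),np.array(c['distortion'])).reshape(2)
    R=np.array(c['R']);t=np.array(c['t'])
    C=-R.T@t; d=R.T@np.array([n[0],n[1],1])
    return C+d*(zp-C[2])/d[2]
def proj(c,X):
    r,_=cv2.Rodrigues(np.array(c['R']))
    return cv2.projectPoints(np.array(X,float).reshape(-1,3),r,np.array(c['t']).reshape(3,1),np.array(c['intrinsics']),np.array(c['distortion']))[0].reshape(-1,2)
E
python3 - <<'E'
from h import *
o=robot.get_obs();print({k:np.array(v) for k,v in o.items()})
for n in ['top','side','wrist']:
    c=cam(n);save(c,n+'0');print(n,np.array(c['R']),np.array(c['t']),np.array(c['intrinsics']),-np.array(c['R']).T@np.array(c['t']))
    if n!='wrist':
        for l in ['tin0','tin1','tin2','tin3','tin4','caddy','bay','push_bar','jar','bear','owl','gouge','chisel','blank','mallet']:
            r=robot.tip_of(l,n); print(n,l,[(round(x['p'],2),np.round(x['xy'],1), ray_plane(c,x['xy'],0.12 if l=='push_bar' else 0)[:2]) for x in r[:2]])
E
```

```text
{'time': array(0.), 'q': array([-1.3305,  0.5285,  1.4339, -0.    ,  1.1814, -0.1785]), 'joint_velocities': array([ 0.0009,  0.0003, -0.0003,  0.0007, -0.0011,  0.0007]), 'joint_torque': array([  0.0009, -44.0039, -17.6591,   0.0633,   0.0583,  -0.0002]), 'position': array([ 0.254 , -0.5703,  0.2216]), 'tool_rot': array([ 0.9782,  0.2079, -0.    , -0.0011]), 'ft_force': array([-0.5709,  0.2132, -0.1007]), 'moment': array([0.0018, 0.0577, 0.003 ]), 'grip_width': array(0.0872)}
top [[-0.0107 -0.9997  0.0221]
 [-0.9979  0.0093 -0.0642]
 [ 0.0639 -0.0228 -0.9977]] [0.0522 0.5919 1.4493] [[416.7723   0.     319.7476]
 [  0.     416.7723 197.4266]
 [  0.       0.       1.    ]] [0.4985 0.0797 1.4828]
top tin0 [(0.77, array([234.2, 219.2]), array([0.519, 0.35 ])), (0.64, array([308.2, 195.3]), array([0.6015, 0.0869]))]
top tin1 [(0.77, array([234.2, 219.2]), array([0.519, 0.35 ])), (0.64, array([308.2, 195.3]), array([0.6015, 0.0869]))]
top tin2 [(0.77, array([234.2, 219.2]), array([0.519, 0.35 ])), (0.64, array([308.2, 195.3]), array([0.6015, 0.0869]))]
top tin3 [(0.77, array([234.2, 219.2
[... 2116 characters left out ...]
ide bear [(0.75, array([336.3, 189.2]), array([ 0.7803, -0.1872])), (0.21, array([397. , 217.2]), array([ 0.5057, -0.1879]))]
side owl [(0.87, array([262.8, 229.1]), array([0.7692, 0.1607])), (0.53, array([395.2, 214.2]), array([ 0.5212, -0.1985]))]
side gouge []
side chisel [(0.62, array([235.1, 249.9]), array([0.7415, 0.2874]))]
side blank [(0.47, array([319.7, 238.6]), array([0.6018, 0.0717]))]
side mallet [(0.68, array([183.8, 355.5]), array([0.4957, 0.6039]))]
wrist [[ 0.4057 -0.914   0.    ]
 [-0.8739 -0.3879  0.2931]
 [-0.2679 -0.1189 -0.9561]] [-0.6244 -0.0337  0.3918] [[342.3214   0.     317.3198]
 [  0.     342.3214 198.853 ]
 [  0.       0.       1.    ]] [ 0.3288 -0.5372  0.3845]
```

View pics/top0.png

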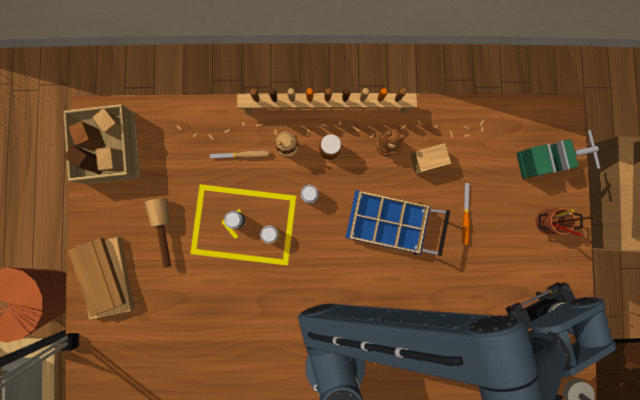

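View pics/side0.png

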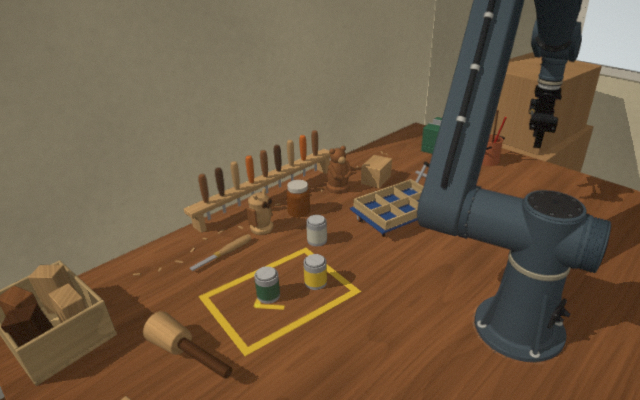

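View pics/wrist0.png

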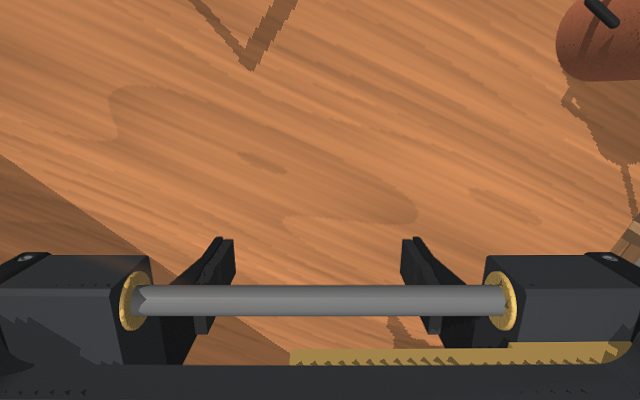

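```bash
cat >> h.py <<'E'
def tops(c,zlo=0.06,zhi=0.1):
    # blobs with height in band
    X=world_map(c); m=((X[...,2]>zlo)&(X[...,2]<zhi)).astype(np.uint8)
    k,lab,st,ce=cv2.connectedComponentsWithStats(m,connectivity=4)
    for i in range(1,k):
        if st[i,4]>60:
            P=X[lab==i]; col=c['color'][lab==i].mean(0)
            zt=np.percentile(P[:,2],90)
            print('blob n',st[i,4],'px',ce[i].round(0),'med',np.median(P,0),'z90 %.4f'%zt,'ext',P[:,:2].min(0),P[:,:2].max(0),'col',col.round())
E
python3 - <<'E'
from h import *
for n in ['top','side']:
    c=cam(n);print(n);tops(c)
    cv2.imwrite(f'pics/{n}z.png',cv2.resize(c['color'][100:330,130:530,::-1] if n=='top' else c['color'][130:400,100:500,::-1],(800,460 if n=='top' else 540),interpolation=cv2.INTER_CUBIC))
E
```

```text
top
blob n 2294 px [325. 101.] med [0.9177 0.0361 0.0788] z90 0.0827 ext [ 0.8982 -0.2908] [0.9511 0.3286] col [171. 127.  75.]
blob n 367 px [127. 145.] med [0.7684 0.7016 0.0804] z90 0.0959 ext [0.6643 0.6871] [0.9083 0.7539] col [72. 58. 36.]
blob n 173 px [ 80. 115.] med [0.8846 0.879  0.0837] z90 0.0977 ext [0.8415 0.7866] [0.8953 0.9053] col [78. 62. 39.]
blob n 150 px [ 92. 138.] med [0.7923 0.8215 0.0807] z90 0.0967 ext [0.7634 0.8055] [0.8451 0.8515] col [54. 33. 16.]
blob n 69 px [117. 133.] med [0.8129 0.7363 0.0806] z90 0.0964 ext [0.8013 0.7201] [0.8319 0.7526] col [89. 67. 40.]
blob n 197 px [388. 147.] med [ 0.7545 -0.1816  0.0841] z90 0.0966 ext [ 0.7367 -0.2327] [ 0.7938 -0.153 ] col [92. 55. 27.]
blob n 85 px [328. 152.] med [0.7401 0.0211 0.0786] z90 0.0865 ext [ 0.7294 -0.0235] [0.7822 0.0482] col [90. 55. 27.]
blob n 141 px [560. 157.] med [ 0.7204 -0.7919  0.0862] z90 0.0972 ext [ 0.6787 -0.8052] [ 0.7727 -0.7776] col [73. 79. 73.]
blob n 712 px [432. 157.] med [ 0.7243 -0.3409  0.0753] z90 0.0788 ext [ 0.6758 -0.403 ] [ 0.7729 -0.2798] col [191. 142.  85.]
blob
[... 3604 characters left out ...]
.] med [0.7986 0.7095 0.0845] z90 0.0974 ext [0.6891 0.6992] [0.8485 0.7489] col [102.  83.  56.]
blob n 286 px [ 37. 290.] med [0.8491 0.7925 0.0851] z90 0.0975 ext [0.804  0.7541] [0.8953 0.8272] col [110.  87.  57.]
blob n 1097 px [525. 317.] med [-0.024   0.0576  0.0823] z90 0.0966 ext [-0.0922 -0.0187] [0.061  0.0721] col [51. 55. 57.]
blob n 1455 px [ 62. 336.] med [0.6592 0.7985 0.0802] z90 0.0957 ext [0.6456 0.6884] [0.7424 0.8967] col [98. 81. 54.]
blob n 648 px [164. 325.] med [0.5454 0.6124 0.0678] z90 0.0722 ext [0.4962 0.5831] [0.5913 0.6458] col [167. 129.  82.]
blob n 384 px [ 32. 333.] med [0.7083 0.8496 0.0876] z90 0.0978 ext [0.6852 0.801 ] [0.7288 0.884 ] col [47. 31. 19.]
```

View pics/topz.png

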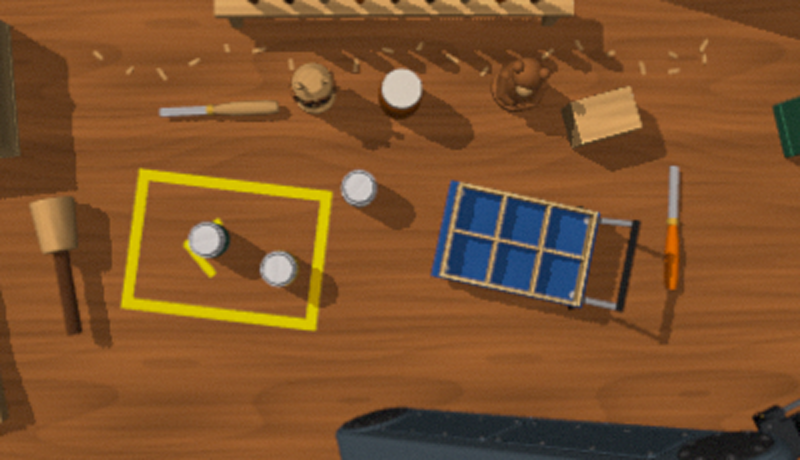

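```bash
cat >> h.py <<'E'
def caddy(c,verbose=True,yaw0=1.4,near=(0.5,-0.2)):
    # fit rim: plywood points 60..78mm high near caddy -> minAreaRect of tray 242x164
    X=world_map(c); P=X.reshape(-1,3); C=c['color'].reshape(-1,3).astype(int)
    d=np.hypot(P[:,0]-near[0],P[:,1]-near[1])
    # blue deck + plywood
    blue=(C[:,2]>C[:,0]+30)&(d<0.22)&(P[:,2]>0.03)&(P[:,2]<0.075)
    ply=(d<0.16)&(P[:,2]>0.066)&(P[:,2]<0.076)
    r=cv2.minAreaRect(P[ply][:,:2].astype(np.float32)*1000)
    rb=cv2.minAreaRect(P[blue|ply][:,:2].astype(np.float32)*1000)
    return r,rb
def bay(c):
    X=world_map(c); C=c['color'].astype(int)
    m=(C[...,0]>150)&(C[...,1]>120)&(C[...,2]<80)&(abs(X[...,2])<0.012)
    return m,X
E
python3 - <<'E'
from h import *
c=cam('top')
print(caddy(c))
m,X=bay(c)
k,lab,st,ce=cv2.connectedComponentsWithStats(m.astype(np.uint8))
for i in range(1,k):
    if st[i,4]>8:
        P=X[lab==i][:,:2].astype(np.float32)*1000
        print(st[i],P.mean(0),cv2.minAreaRect(P),cv2.boxPoints(cv2.minAreaRect(P)))
r=robot.tip_of('push_bar','top');print([(x['p'],x['xy'],ray_plane(c,x['xy'],.12)) for x in r])
for l in ['fl','fr','rl','rr']:
    r=robot.tip_of('castor_wheel_'+l,'top');print(l,[(x['p'],x['xy'],ray_plane(c,x['xy'],.013)) for x in r])
cv2.imwrite('pics/bay.png',cv2.resize(c['color'][170:280,180:310,::-1],(780,660),interpolation=cv2.INTER_CUBIC)[:600])
E
```

```text
(((501.78875732421875, -199.75244140625), (267.882568359375, 164.57835388183594), 77.23233795166016), ((503.23284912109375, -193.95953369140625), (279.9378662109375, 164.80160522460938), 77.18682861328125))
[480 120   4   5   9] [ 866.1071 -551.6294] ((864.02294921875, -551.2055053710938), (5.699869155883789, 19.400545120239258), 56.03622055053711) [[ 854.3855 -548.15  ]
 [ 870.4761 -558.9885]
 [ 873.6604 -554.261 ]
 [ 857.5698 -543.4225]]
[450 131   3   6   9] [ 822.253  -434.2064] ((822.2086791992188, -434.4911193847656), (19.2801456451416, 5.056511878967285), 5.145659923553467) [[ 812.3807 -432.8376]
 [ 812.8342 -437.8738]
 [ 832.0366 -436.1446]
 [ 831.5831 -431.1085]]
[110 137  10  11  40] [798.6863 780.5225] ((798.4534912109375, 783.9957885742188), (39.83930587768555, 28.743560791015625), 63.19243240356445) [[776.6426 772.6986]
 [802.2971 759.7354]
 [820.2643 795.293 ]
 [794.6099 808.2562]]
[ 190  184  107   82 1876] [499.8561 320.8578] ((500.81561279296875, 318.9031982421875), (349.6911315917969, 250.90403747558594), 82.66801452636719) [[354.0759 161.4973]
 [602.9284 129.4773]
 [647.5554 476.3091]
 [398.7028 508.3291]]
[222 220  16  19  84] [478.8716 364.1008] ((483.6046142578125, 368.57806396484375), (78.96763610839844, 18.62134552001953), 43.47014617919922) [[448.5444 348.1712]
 [461.3554 334.6571]
 [518.6648 388.985 ]
 [505.8538 402.4991]]
[(0.85, [443.2, 230.7], array([ 0.4722, -0.3573,  0.12  ]))]
fl []
fr []
rl []
rr []
```

View pics/bay.png

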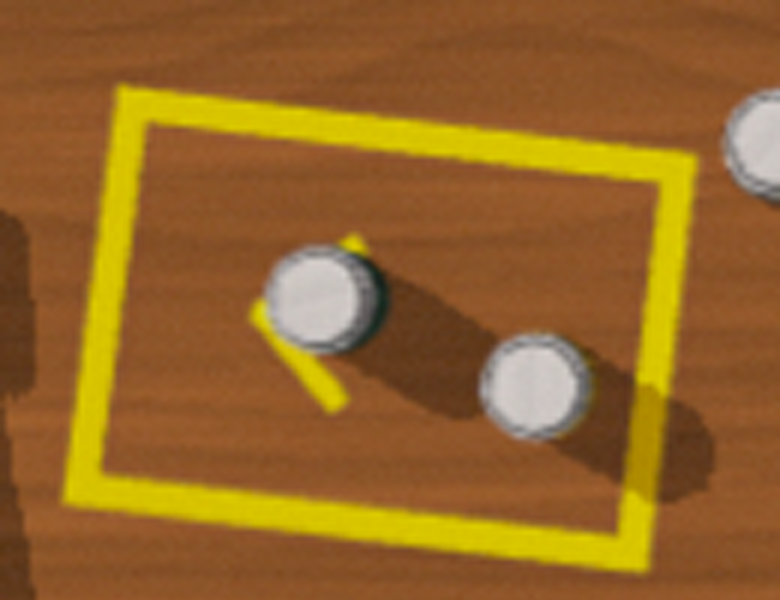

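View pics/sidez.png

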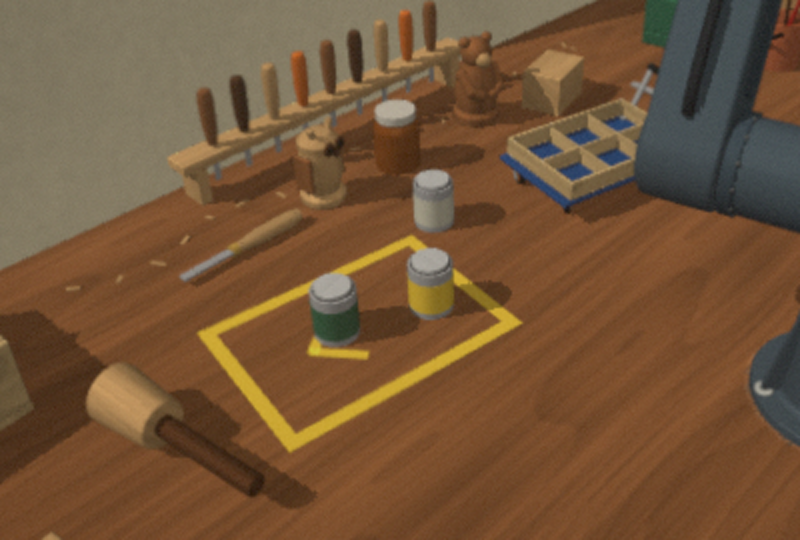

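```bash
cat >> h.py <<'E'
from scipy.optimize import least_squares
def model_caddy(x,y,a):
    def T(p): 
        p=np.array(p,float); R=np.array([[np.cos(a),-np.sin(a),0],[np.sin(a),np.cos(a),0],[0,0,1]]); return p@R.T+[x,y,0]
    return T
def overlay(c,pose,n,crop=None):
    T=model_caddy(*pose); im=np.ascontiguousarray(c['color'][:,:,::-1])
    im=cv2.resize(im,None,fx=4,fy=4,interpolation=cv2.INTER_CUBIC)
    def pl(p,col,closed=True):
        q=proj(c,T(p)); cv2.polylines(im,[np.round(q*4+2).astype(int)],closed,col,1)
    pl([[-.134,-.085,.042],[.134,-.085,.042],[.134,.085,.042],[-.134,.085,.042]],(0,0,255))
    pl([[-.121,-.082,.072],[.121,-.082,.072],[.121,.082,.072],[-.121,.082,.072]],(0,255,0))
    pl([[-.174,-.075,.12],[-.174,.075,.12]],(255,0,255),False)
    q=proj(c,T([0,0,.05]))[0]*4
    x0=int(np.clip(q[0]-400,0,640*4-800));y0=int(np.clip(q[1]-300,0,1600-600))
    cv2.imwrite(f'pics/{n}.png',im[y0:y0+600,x0:x0+800])
def fitpose(corn_px,c,z=.072):
    W=np.array([ray_plane(c,p,z) for p in corn_px]); return W
E
python3 - <<'E'
from h import *
c=cam('top')
W=fitpose([(361,192),(350.5,238.5),(420,252.5),(429,206)],c); print(W, np.linalg.norm(np.diff(W,axis=0),axis=1))
# order FR? front edge is left (y+). left side of caddy = -x world
cen=W.mean(0); d=(W[0]+W[1]-W[2]-W[3])[:2]; a=np.arctan2(d[1],d[0]); print(cen,a)
overlay(c,(cen[0],cen[1],a),'ov0')
E
```

```text
[[ 0.6061 -0.0932  0.072 ]
 [ 0.4489 -0.055   0.072 ]
 [ 0.3985 -0.2908  0.072 ]
 [ 0.5561 -0.3258  0.072 ]] [0.1618 0.2412 0.1614]
[ 0.5024 -0.1912  0.072 ] 1.359581004233757
```

View pics/ov0.png

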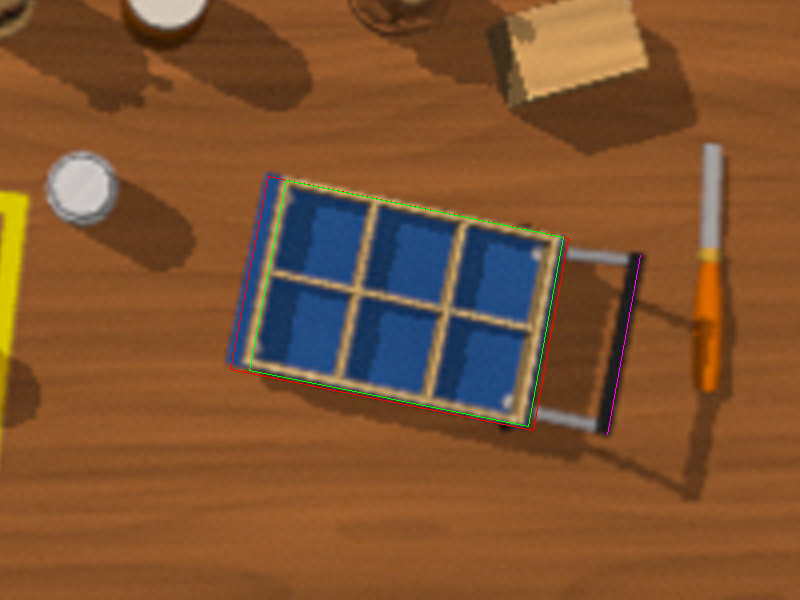

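Request:
{"name": "send_rows", "arguments": {"deltas": [{"tx": 3.2, "ty": -2.5, "rz": 0.1}, {"tx": 6.4, "ty": -5, "rz": 0.2}, {"tx": 9.6, "ty": -7.5, "rz": 0.3}, {"tx": 12.8, "ty": -10, "rz": 0.4}, {"tx": 16, "ty": -12.5, "rz": 0.419}], "claw": 0, "squeeze": 10}}

```text
schema error: expected keys tx, ty, tz, rx, ry, rz
```

Request:
{"name": "send_rows", "arguments": {"deltas": [{"tx": 3.2, "ty": -2.5, "tz": 0, "rx": 0, "ry": 0, "rz": 0.1}, {"tx": 6.4, "ty": -5, "tz": 0, "rx": 0, "ry": 0, "rz": 0.2}, {"tx": 9.6, "ty": -7.5, "tz": 0, "rx": 0, "ry": 0, "rz": 0.3}, {"tx": 12.8, "ty": -10, "tz": 0, "rx": 0, "ry": 0, "rz": 0.4}, {"tx": 16, "ty": -12.5, "tz": 0, "rx": 0, "ry": 0, "rz": 0.419}], "claw": 0, "squeeze": 10}}

```text
time: 2.52
position: [0.35, -0.3902, 0.2226]
tool_rot: [1.0, -0.002, 0.0, 0.0]
ft_force: [0.7, 0.6, 0.6]
grip_width: 0.0614
```

Request:
{"name": "send_rows", "arguments": {"deltas": [{"tx": 1.7, "ty": -3.4, "tz": 0, "rx": 0, "ry": 0, "rz": 0}, {"tx": 3.6, "ty": -6.8, "tz": 0, "rx": 0, "ry": 0, "rz": 0}, {"tx": 5.4, "ty": -10.2, "tz": 0, "rx": 0, "ry": 0, "rz": 0}, {"tx": 7.2, "ty": -13.6, "tz": 0, "rx": 0, "ry": 0, "rz": 0}, {"tx": 9, "ty": -17, "tz": 0, "rx": 0, "ry": 0, "rz": 0}]}}

```text
time: 2.93
position: [0.4403, -0.2201, 0.2228]
tool_rot: [1.0, -0.0, 0.0, 0.0]
ft_force: [1.2, 0.8, -0.4]
grip_width: 0.0282
```

Request:
{"name": "send_rows", "arguments": {"deltas": [{"tx": 1.8, "ty": -3.4, "tz": 0, "rx": 0, "ry": 0, "rz": 0}, {"tx": 3.6, "ty": -6.8, "tz": 0, "rx": 0, "ry": 0, "rz": 0}, {"tx": 5.4, "ty": -10.2, "tz": 0, "rx": 0, "ry": 0, "rz": 0}, {"tx": 7.2, "ty": -13.6, "tz": 0, "rx": 0, "ry": 0, "rz": 0}, {"tx": 9, "ty": -17, "tz": 0, "rx": 0, "ry": 0, "rz": 0}]}}

```text
time: 3.35
position: [0.5303, -0.0499, 0.2228]
tool_rot: [1.0, -0.0, 0.0, 0.0]
ft_force: [1.1, -0.6, -0.2]
grip_width: 0.0017
```

Request:
{"name": "send_rows", "arguments": {"deltas": [{"tx": 1.8, "ty": -3, "tz": 1, "rx": 0, "ry": 0, "rz": 0}, {"tx": 3.6, "ty": -6, "tz": 3, "rx": 0, "ry": 0, "rz": 0}, {"tx": 5.4, "ty": -9, "tz": 4, "rx": 0, "ry": 0, "rz": 0}, {"tx": 7.3, "ty": -13.4, "tz": 5, "rx": 0, "ry": 0, "rz": 0}, {"tx": 7.3, "ty": -13.4, "tz": 5, "rx": 0, "ry": 0, "rz": 0}]}}

```text
time: 3.77
position: [0.604, 0.0876, 0.1709]
tool_rot: [1.0, 0.002, 0.0, -0.001]
ft_force: [-0.6, 0.3, 0.7]
grip_width: 0.0007
```

```bash
cat > look.py <<'E'
from h import *
import sys
def blobs(c,zlo=0.066,zhi=0.1):
    X=world_map(c); C=c['color'].astype(int)
    sat=C.max(-1)-C.min(-1)
    m=((X[...,2]>zlo)&(X[...,2]<zhi)&(sat<35)&(C.mean(-1)>90)&(X[...,0]>.35)&(X[...,0]<.72)&(abs(X[...,1])<.55)).astype(np.uint8)
    k,lab,st,ce=cv2.connectedComponentsWithStats(m,connectivity=4)
    out=[]
    for i in range(1,k):
        if st[i,4]>100:
            P=X[lab==i]; e=(P[:,:2].min(0)+P[:,:2].max(0))/2
            print('tin lid n',st[i,4],'px',ce[i].round(0),'mean',P.mean(0),'extmid',e,'size',np.ptp(P[:,:2],axis=0))
E
python3 - <<'E'
from look import *
print(robot.get_obs()['position'],robot.get_obs()['ft_force'])
for n in ['top','side','wrist']:
    c=cam(n); save(c,n+'1'); print(n); blobs(c)
E
```

```text
[0.604  0.0876 0.1709] [-0.6478  0.265   0.7469]
top
tin lid n 233 px [233. 219.] mean [0.5178 0.3409 0.0763] extmid [0.5171 0.3424] size [0.0574 0.0577]
tin lid n 238 px [269. 234.] mean [0.4672 0.2209 0.0763] extmid [0.4671 0.2215] size [0.054  0.0572]
side
tin lid n 204 px [316. 221.] mean [0.5967 0.0903 0.0753] extmid [0.6006 0.0873] size [0.0565 0.0527]
tin lid n 280 px [314. 262.] mean [0.4604 0.2264 0.0749] extmid [0.4648 0.2233] size [0.0593 0.0561]
tin lid n 301 px [266. 275.] mean [0.5101 0.3468 0.075 ] extmid [0.5127 0.3428] size [0.0558 0.0576]
wrist
tin lid n 4151 px [318. 196.] mean [0.6075 0.085  0.076 ] extmid [0.605  0.0849] size [0.059  0.0587]
tin lid n 1316 px [159. 333.] mean [0.4792 0.227  0.0765] extmid [0.4774 0.2295] size [0.0342 0.0441]
```

View pics/wrist1.png

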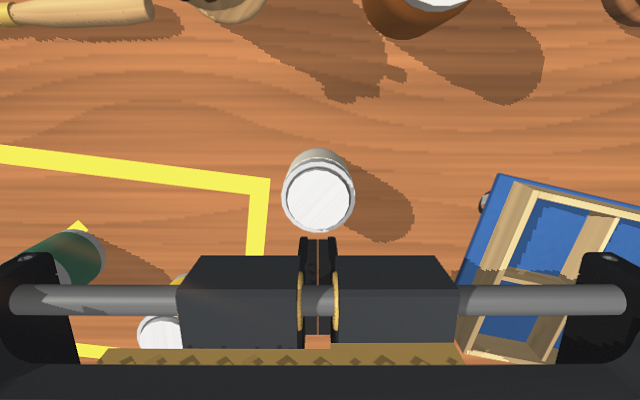

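View pics/side1.png

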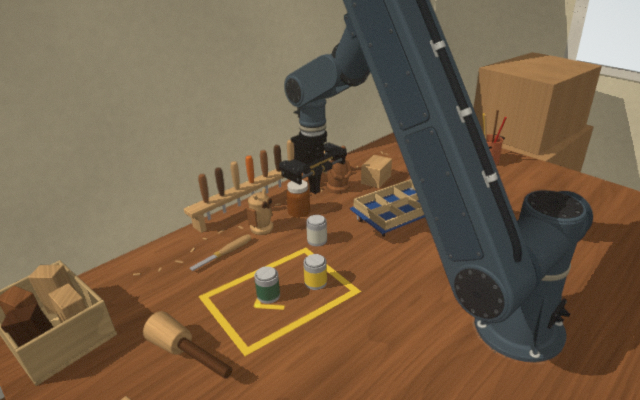

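Request:
{"name": "send_rows", "arguments": {"deltas": [{"tx": 0.1, "ty": 0.15, "tz": 3, "rx": 0, "ry": 0, "rz": 0}, {"tx": 0.1, "ty": 0.15, "tz": 6, "rx": 0, "ry": 0, "rz": 0}, {"tx": 0.1, "ty": 0.15, "tz": 8, "rx": 0, "ry": 0, "rz": 0}, {"tx": 0.1, "ty": 0.15, "tz": 8.8, "rx": 0, "ry": 0, "rz": 0}, {"tx": 0.1, "ty": 0.15, "tz": 8.8, "rx": 0, "ry": 0, "rz": 0}]}}

```text
time: 4.33
position: [0.6019, 0.079, 0.0831]
tool_rot: [1.0, -0.001, -0.002, 0.0]
ft_force: [0.5, 0.9, -0.7]
grip_width: 0.0008
```

Request:
{"name": "send_rows", "arguments": {"deltas": [{"tx": 0, "ty": 0, "tz": 0.1, "rx": 0, "ry": 0, "rz": 0}, {"tx": 0, "ty": 0, "tz": 0.2, "rx": 0, "ry": 0, "rz": 0}, {"tx": 0, "ty": 0, "tz": 0.3, "rx": 0, "ry": 0, "rz": 0}]}}

```text
time: 4.58
position: [0.6049, 0.0803, 0.0833]
tool_rot: [1.0, -0.0, 0.002, 0.0]
ft_force: [1.2, -0.7, -0.6]
grip_width: 0.0006
```

Request:
{"name": "send_rows", "arguments": {"deltas": [{"tx": 0, "ty": 0, "tz": 0.1, "rx": 0, "ry": 0, "rz": 0}, {"tx": 0, "ty": 0, "tz": 0.2, "rx": 0, "ry": 0, "rz": 0}, {"tx": 0, "ty": 0, "tz": 0.2, "rx": 0, "ry": 0, "rz": 0}]}}

```text
time: 4.83
position: [0.6037, 0.0808, 0.0799]
tool_rot: [1.0, 0.0, 0.0, 0.0]
ft_force: [0.2, -0.2, 1.2]
grip_width: 0.0005
```

Request:
{"name": "send_rows", "arguments": {"deltas": [{"tx": 0, "ty": -0.2, "tz": 0.1, "rx": 0, "ry": 0, "rz": 0}, {"tx": 0, "ty": -0.3, "tz": 0.2, "rx": 0, "ry": 0, "rz": 0}, {"tx": 0, "ty": -0.3, "tz": 0.2, "rx": 0, "ry": 0, "rz": 0}]}}

```text
time: 5.08
position: [0.6041, 0.0836, 0.0781]
tool_rot: [1.0, 0.0, 0.001, 0.0]
ft_force: [-1.4, -0.6, 1.6]
grip_width: 0.0003
```

Request:
{"name": "send_rows", "arguments": {"deltas": [{"tx": 0, "ty": 0, "tz": 0.1, "rx": 0, "ry": 0, "rz": 0}, {"tx": 0, "ty": 0, "tz": 0.1, "rx": 0, "ry": 0, "rz": 0}]}}

```text
time: 5.25
position: [0.6041, 0.0837, 0.0773]
tool_rot: [1.0, 0.0, 0.001, 0.0]
ft_force: [-0.7, -1.6, 5.2]
grip_width: 0.0009
```

Request:
{"name": "send_rows", "arguments": {"deltas": [{"tx": 0, "ty": 0, "tz": 0.1, "rx": 0, "ry": 0, "rz": 0}, {"tx": 0, "ty": 0, "tz": 0.1, "rx": 0, "ry": 0, "rz": 0}]}}

```text
time: 5.42
position: [0.6041, 0.0837, 0.0764]
tool_rot: [1.0, 0.0, 0.001, 0.0]
ft_force: [-0.8, -1.2, 4.9]
grip_width: 0.0004
```

Request:
{"name": "send_rows", "arguments": {"deltas": [{"tx": 0, "ty": 0, "tz": 0.1, "rx": 0, "ry": 0, "rz": 0}, {"tx": 0, "ty": 0, "tz": 0.1, "rx": 0, "ry": 0, "rz": 0}]}}

```text
time: 5.58
position: [0.6041, 0.0837, 0.0754]
tool_rot: [1.0, 0.0, 0.001, 0.0]
ft_force: [-0.8, -1.3, 7.0]
grip_width: 0.0004
```

Request:
{"name": "send_rows", "arguments": {"deltas": [{"tx": 0, "ty": 0, "tz": 0.05, "rx": 0, "ry": 0, "rz": 0}, {"tx": 0, "ty": 0, "tz": 0.1, "rx": 0, "ry": 0, "rz": 0}]}}

```text
time: 5.75
position: [0.6042, 0.0837, 0.0749]
tool_rot: [1.0, 0.0, 0.001, 0.0]
ft_force: [-3.1, -1.4, 12.4]
grip_width: 0.0006
```

Request:
{"name": "send_rows", "arguments": {"deltas": [{"tx": 0, "ty": 0, "tz": 0.05, "rx": 0, "ry": 0, "rz": 0}, {"tx": 0, "ty": 0, "tz": 0.05, "rx": 0, "ry": 0, "rz": 0}]}}

```text
time: 5.92
position: [0.6042, 0.0837, 0.0749]
tool_rot: [1.0, 0.0, 0.001, 0.0]
ft_force: [-1.9, -1.4, 10.4]
grip_width: 0.0011
```

Request:
{"name": "send_rows", "arguments": {"deltas": [{"tx": 0, "ty": 0, "tz": 0.1, "rx": 0, "ry": 0, "rz": 0}, {"tx": 0, "ty": 0, "tz": 0.15, "rx": 0, "ry": 0, "rz": 0}, {"tx": 0, "ty": 0, "tz": 0.15, "rx": 0, "ry": 0, "rz": 0}]}}

```text
time: 6.17
position: [0.6043, 0.0837, 0.0748]
tool_rot: [1.0, 0.0, 0.001, 0.0]
ft_force: [-4.6, -1.1, 18.7]
grip_width: 0.0007
```

Request:
{"name": "send_rows", "arguments": {"deltas": [{"tx": 0, "ty": 0, "tz": -2, "rx": 0, "ry": 0, "rz": 0}, {"tx": 0, "ty": 0, "tz": -4, "rx": 0, "ry": 0, "rz": 0}]}}

```text
time: 6.33
position: [0.6025, 0.0841, 0.1112]
tool_rot: [1.0, -0.0, -0.001, -0.0]
ft_force: [-0.4, -0.0, -0.6]
grip_width: 0.0004
```

Request:
{"name": "send_rows", "arguments": {"deltas": [{"tx": -2.8, "ty": -2.8, "tz": 0, "rx": 0, "ry": 0, "rz": 0}, {"tx": -5.6, "ty": -5.6, "tz": 0, "rx": 0, "ry": 0, "rz": 0}, {"tx": -8.4, "ty": -8.4, "tz": 0, "rx": 0, "ry": 0, "rz": 0}, {"tx": -11.2, "ty": -11.2, "tz": 0, "rx": 0, "ry": 0, "rz": 0}, {"tx": -13.7, "ty": -13.8, "tz": 0, "rx": 0, "ry": 0, "rz": 0}]}}

```text
time: 6.75
position: [0.4644, 0.223, 0.1114]
tool_rot: [1.0, -0.0, -0.001, -0.0]
ft_force: [1.0, 1.3, -0.2]
grip_width: 0.0007
```

Request:
{"name": "send_rows", "arguments": {"deltas": [{"tx": 0, "ty": 0, "tz": 0, "rx": 0, "ry": 0, "rz": 0}, {"tx": 0, "ty": 0, "tz": 0, "rx": 0, "ry": 0, "rz": 0}]}}

```text
time: 6.92
position: [0.4648, 0.2233, 0.1115]
tool_rot: [1.0, 0.002, -0.001, 0.0]
ft_force: [0.0, -0.6, 0.6]
grip_width: 0.0006
```

```bash
python3 - <<'E'
from look import *
print(robot.get_obs()['position'],robot.get_obs()['ft_force'])
for n in ['side','wrist','top']:
    c=cam(n); save(c,n+'2'); print(n); blobs(c)
E
```

```text
[0.4648 0.2233 0.1115] [ 0.0304 -0.6117  0.6148]
side
tin lid n 280 px [314. 262.] mean [0.4607 0.2266 0.0748] extmid [0.4646 0.2228] size [0.0584 0.0589]
tin lid n 308 px [266. 275.] mean [0.5098 0.347  0.0747] extmid [0.5121 0.3435] size [0.0534 0.0602]
wrist
tin lid n 3631 px [572.  18.] mean [0.5876 0.0877 0.073 ] extmid [0.5862 0.085 ] size [0.0225 0.0581]
tin lid n 7579 px [115. 144.] mean [0.5207 0.3405 0.0763] extmid [0.5185 0.3434] size [0.0589 0.0599]
tin lid n 5186 px [320. 216.] mean [0.4763 0.2221 0.0756] extmid [0.4735 0.2221] size [0.0498 0.0591]
top
tin lid n 234 px [309. 193.] mean [0.6025 0.084  0.0737] extmid [0.6027 0.0838] size [0.0581 0.0544]
tin lid n 200 px [232. 218.] mean [0.5213 0.342  0.0767] extmid [0.5206 0.3426] size [0.0507 0.058 ]
```

View pics/top2.png

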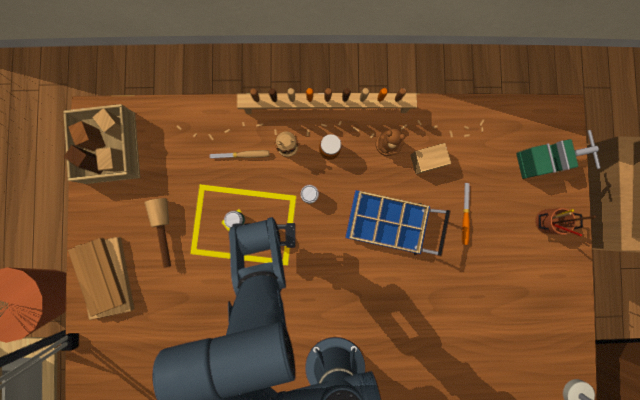

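Request:
{"name": "send_rows", "arguments": {"deltas": [{"tx": 0.1, "ty": 0, "tz": 1.5, "rx": 0, "ry": 0, "rz": 0}, {"tx": 0.1, "ty": 0, "tz": 2.8, "rx": 0, "ry": 0, "rz": 0}, {"tx": 0.1, "ty": 0, "tz": 3, "rx": 0, "ry": 0, "rz": 0}, {"tx": 0.1, "ty": 0, "tz": 3.1, "rx": 0, "ry": 0, "rz": 0}, {"tx": 0.1, "ty": 0, "tz": 3.2, "rx": 0, "ry": 0, "rz": 0}]}}

```text
time: 7.48
position: [0.4686, 0.2212, 0.0796]
tool_rot: [1.0, -0.001, 0.0, -0.0]
ft_force: [0.3, -0.0, 0.6]
grip_width: 0.0002
```

Request:
{"name": "send_rows", "arguments": {"deltas": [{"tx": 0, "ty": 0, "tz": 0.05, "rx": 0, "ry": 0, "rz": 0}, {"tx": 0, "ty": 0, "tz": 0.1, "rx": 0, "ry": 0, "rz": 0}, {"tx": 0, "ty": 0, "tz": 0.15, "rx": 0, "ry": 0, "rz": 0}, {"tx": 0, "ty": 0, "tz": 0.2, "rx": 0, "ry": 0, "rz": 0}]}}

```text
time: 7.82
position: [0.4681, 0.2218, 0.0783]
tool_rot: [1.0, -0.0, 0.001, -0.0]
ft_force: [-0.9, -0.7, 7.0]
grip_width: 0.0003
```

Request:
{"name": "send_rows", "arguments": {"deltas": [{"tx": 0, "ty": 0, "tz": 0.05, "rx": 0, "ry": 0, "rz": 0}, {"tx": 0, "ty": 0, "tz": 0.1, "rx": 0, "ry": 0, "rz": 0}, {"tx": 0, "ty": 0, "tz": 0.15, "rx": 0, "ry": 0, "rz": 0}, {"tx": 0, "ty": 0, "tz": 0.2, "rx": 0, "ry": 0, "rz": 0}]}}

```text
time: 8.15
position: [0.4681, 0.2219, 0.0767]
tool_rot: [1.0, 0.0, 0.001, -0.0]
ft_force: [-1.8, -1.3, 7.2]
grip_width: 0.0001
```

Request:
{"name": "send_rows", "arguments": {"deltas": [{"tx": 0, "ty": 0, "tz": 0.05, "rx": 0, "ry": 0, "rz": 0}, {"tx": 0, "ty": 0, "tz": 0.1, "rx": 0, "ry": 0, "rz": 0}, {"tx": 0, "ty": 0, "tz": 0.1, "rx": 0, "ry": 0, "rz": 0}]}}

```text
time: 8.4
position: [0.4681, 0.2219, 0.0756]
tool_rot: [1.0, 0.0, 0.001, -0.0]
ft_force: [-0.6, -0.8, 6.1]
grip_width: 0.0005
```

Request:
{"name": "send_rows", "arguments": {"deltas": [{"tx": 0, "ty": 0, "tz": 0.05, "rx": 0, "ry": 0, "rz": 0}, {"tx": 0, "ty": 0, "tz": 0.1, "rx": 0, "ry": 0, "rz": 0}, {"tx": 0, "ty": 0, "tz": 0.15, "rx": 0, "ry": 0, "rz": 0}]}}

```text
time: 8.65
position: [0.4682, 0.2219, 0.0748]
tool_rot: [1.0, 0.0, 0.001, -0.0]
ft_force: [-3.1, -0.5, 16.2]
grip_width: 0.0003
```

Request:
{"name": "send_rows", "arguments": {"deltas": [{"tx": 0, "ty": 0, "tz": 0.05, "rx": 0, "ry": 0, "rz": 0}, {"tx": 0, "ty": 0, "tz": 0.1, "rx": 0, "ry": 0, "rz": 0}, {"tx": 0, "ty": 0, "tz": 0.1, "rx": 0, "ry": 0, "rz": 0}]}}

```text
time: 8.9
position: [0.4683, 0.2219, 0.0748]
tool_rot: [1.0, 0.0, 0.001, -0.0]
ft_force: [-2.8, -1.3, 19.2]
grip_width: 0.0008
```

Request:
{"name": "send_rows", "arguments": {"deltas": [{"tx": 0, "ty": 0, "tz": -2, "rx": 0, "ry": 0, "rz": 0}, {"tx": 0, "ty": 0, "tz": -3.4, "rx": 0, "ry": 0, "rz": 0}]}}

```text
time: 9.07
position: [0.4676, 0.2219, 0.1071]
tool_rot: [1.0, -0.0, 0.0, -0.0]
ft_force: [0.6, 0.3, 0.5]
grip_width: 0.0001
```

Request:
{"name": "send_rows", "arguments": {"deltas": [{"tx": 1.5, "ty": -3.5, "tz": 0, "rx": 0, "ry": 0, "rz": 0}, {"tx": 3, "ty": -7, "tz": 0, "rx": 0, "ry": 0, "rz": 0}, {"tx": 4.5, "ty": -10.5, "tz": 0, "rx": 0, "ry": 0, "rz": 0}, {"tx": 5, "ty": -12, "tz": 0, "rx": 0, "ry": 0, "rz": 0}, {"tx": 5, "ty": -12, "tz": 1.5, "rx": 0, "ry": 0, "rz": 0}]}}

```text
time: 9.48
position: [0.5221, 0.3471, 0.0942]
tool_rot: [1.0, 0.002, 0.005, -0.003]
ft_force: [-0.0, -0.4, -1.1]
grip_width: 0.0007
```

Request:
{"name": "send_rows", "arguments": {"deltas": [{"tx": 0, "ty": 0, "tz": 0.9, "rx": 0, "ry": 0, "rz": 0}, {"tx": 0, "ty": 0, "tz": 1.1, "rx": 0, "ry": 0, "rz": 0}, {"tx": 0, "ty": 0, "tz": 1.2, "rx": 0, "ry": 0, "rz": 0}, {"tx": 0, "ty": 0, "tz": 1.3, "rx": 0, "ry": 0, "rz": 0}]}}

```text
time: 9.82
position: [0.5169, 0.3412, 0.0784]
tool_rot: [1.0, -0.001, -0.001, 0.0]
ft_force: [-2.9, 1.4, 6.6]
grip_width: 0.0005
```

Request:
{"name": "send_rows", "arguments": {"deltas": [{"tx": 0, "ty": 0, "tz": 0.05, "rx": 0, "ry": 0, "rz": 0}, {"tx": 0, "ty": 0, "tz": 0.1, "rx": 0, "ry": 0, "rz": 0}, {"tx": 0, "ty": 0, "tz": 0.15, "rx": 0, "ry": 0, "rz": 0}, {"tx": 0, "ty": 0, "tz": 0.2, "rx": 0, "ry": 0, "rz": 0}]}}

```text
time: 10.15
position: [0.517, 0.3412, 0.0775]
tool_rot: [1.0, -0.001, -0.001, -0.0]
ft_force: [-3.0, 0.7, 6.7]
grip_width: 0.0005
```

Request:
{"name": "send_rows", "arguments": {"deltas": [{"tx": 0, "ty": 0, "tz": 0.05, "rx": 0, "ry": 0, "rz": 0}, {"tx": 0, "ty": 0, "tz": 0.1, "rx": 0, "ry": 0, "rz": 0}, {"tx": 0, "ty": 0, "tz": 0.15, "rx": 0, "ry": 0, "rz": 0}, {"tx": 0, "ty": 0, "tz": 0.2, "rx": 0, "ry": 0, "rz": 0}]}}

```text
time: 10.48
position: [0.517, 0.3412, 0.0755]
tool_rot: [1.0, -0.001, -0.001, -0.0]
ft_force: [-3.8, -0.1, 6.3]
grip_width: 0.0005
```

Request:
{"name": "send_rows", "arguments": {"deltas": [{"tx": 0, "ty": 0, "tz": 0.05, "rx": 0, "ry": 0, "rz": 0}, {"tx": 0, "ty": 0, "tz": 0.1, "rx": 0, "ry": 0, "rz": 0}, {"tx": 0, "ty": 0, "tz": 0.1, "rx": 0, "ry": 0, "rz": 0}]}}

```text
time: 10.73
position: [0.517, 0.3412, 0.0749]
tool_rot: [1.0, -0.001, -0.0, -0.0]
ft_force: [-4.0, 0.1, 8.0]
grip_width: 0.0005
```

Request:
{"name": "send_rows", "arguments": {"deltas": [{"tx": 0, "ty": 0, "tz": 0.05, "rx": 0, "ry": 0, "rz": 0}, {"tx": 0, "ty": 0, "tz": 0.05, "rx": 0, "ry": 0, "rz": 0}, {"tx": 0, "ty": 0, "tz": 0.05, "rx": 0, "ry": 0, "rz": 0}]}}

```text
time: 10.98
position: [0.517, 0.3413, 0.0749]
tool_rot: [1.0, -0.001, -0.0, -0.0]
ft_force: [-3.7, -0.7, 10.9]
grip_width: 0.001
```

Request:
{"name": "send_rows", "arguments": {"deltas": [{"tx": 0, "ty": 0, "tz": 0.08, "rx": 0, "ry": 0, "rz": 0}, {"tx": 0, "ty": 0, "tz": 0.12, "rx": 0, "ry": 0, "rz": 0}, {"tx": 0, "ty": 0, "tz": 0.12, "rx": 0, "ry": 0, "rz": 0}]}}

```text
time: 11.23
position: [0.5171, 0.3413, 0.0748]
tool_rot: [1.0, -0.001, -0.0, -0.0]
ft_force: [-4.6, -0.8, 16.9]
grip_width: 0.0003
```

Request:
{"name": "send_rows", "arguments": {"deltas": [{"tx": 0, "ty": 0, "tz": -2, "rx": 0, "ry": 0, "rz": 0}, {"tx": 0, "ty": 0, "tz": -3, "rx": 0, "ry": 0, "rz": 0}, {"tx": 0, "ty": 0, "tz": -3, "rx": 0, "ry": 0, "rz": 0}, {"tx": 0, "ty": 0, "tz": -3, "rx": 0, "ry": 0, "rz": 0}, {"tx": 0, "ty": 0, "tz": -3, "rx": 0, "ry": 0, "rz": 0}], "claw": 8.7}}

```text
time: 11.65
position: [0.5174, 0.3413, 0.1009]
tool_rot: [1.0, -0.0, -0.0, 0.0]
ft_force: [0.6, -0.1, -0.0]
grip_width: 0.0261
```

```bash
python3 - <<'E'
from look import *
print(robot.get_obs()['position'],robot.get_obs()['ft_force'],robot.get_obs()['grip_width'])
for n in ['side','wrist','top']:
    c=cam(n); save(c,n+'3'); print(n); blobs(c)
E
```

```text
[0.5174 0.3413 0.1009] [ 0.6164 -0.1019 -0.0399] 0.02605172632319586
side
tin lid n 194 px [316. 221.] mean [0.5978 0.0892 0.0729] extmid [0.6007 0.0863] size [0.0604 0.056 ]
tin lid n 258 px [315. 262.] mean [0.4616 0.2245 0.0729] extmid [0.4658 0.2205] size [0.0608 0.0601]
tin lid n 290 px [266. 275.] mean [0.5106 0.3457 0.0724] extmid [0.5133 0.343 ] size [0.0565 0.0602]
wrist
tin lid n 6321 px [315. 227.] mean [0.5227 0.3434 0.0734] extmid [0.5188 0.3435] size [0.06  0.059]
tin lid n 417 px [519. 269.] mean [0.4938 0.2153 0.0707] extmid [0.4907 0.2138] size [0.0156 0.0339]
tin lid n 230 px [521. 279.] mean [0.4885 0.2152 0.0738] extmid [0.488  0.2143] size [0.0091 0.0218]
tin lid n 346 px [527. 324.] mean [0.4542 0.2046 0.073 ] extmid [0.4516 0.2028] size [0.0208 0.019 ]
top
tin lid n 237 px [309. 193.] mean [0.6026 0.0839 0.0738] extmid [0.6028 0.0839] size [0.0584 0.0544]
tin lid n 236 px [269. 234.] mean [0.4673 0.2212 0.0737] extmid [0.4671 0.2215] size [0.0539 0.0576]
```

View pics/wrist3.png

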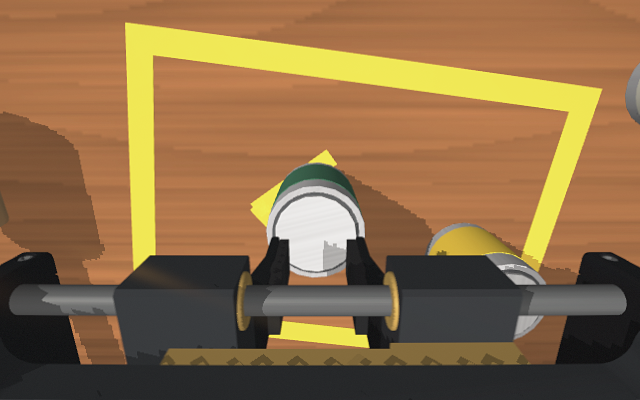

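Request:
{"name": "send_rows", "arguments": {"deltas": [{"tx": 0.1, "ty": -0.1, "tz": 0, "rx": 0, "ry": 0, "rz": 0}, {"tx": 0.1, "ty": -0.1, "tz": 0, "rx": 0, "ry": 0, "rz": 0}, {"tx": 0.1, "ty": -0.1, "tz": 0, "rx": 0, "ry": 0, "rz": 0}, {"tx": 0.1, "ty": -0.1, "tz": 0, "rx": 0, "ry": 0, "rz": 0}, {"tx": 0.1, "ty": -0.1, "tz": 0, "rx": 0, "ry": 0, "rz": 0}]}}

```text
time: 12.22
position: [0.5186, 0.3428, 0.1012]
tool_rot: [1.0, -0.0, -0.0, 0.0]
ft_force: [-0.6, -0.0, 0.3]
grip_width: 0.0711
```

Request:
{"name": "send_rows", "arguments": {"deltas": [{"tx": 0, "ty": 0, "tz": 0, "rx": 0, "ry": 0, "rz": 0}, {"tx": 0, "ty": 0, "tz": 2, "rx": 0, "ry": 0, "rz": 0}, {"tx": 0, "ty": 0, "tz": 4, "rx": 0, "ry": 0, "rz": 0}, {"tx": 0, "ty": 0, "tz": 6, "rx": 0, "ry": 0, "rz": 0}, {"tx": 0, "ty": 0, "tz": 6.4, "rx": 0, "ry": 0, "rz": 0}]}}

```text
time: 12.63
position: [0.5165, 0.3418, 0.0344]
tool_rot: [1.0, -0.0, -0.003, 0.001]
ft_force: [-0.1, -1.3, 0.1]
grip_width: 0.0867
```

Request:
{"name": "send_rows", "arguments": {"deltas": [{"tx": 0, "ty": 0, "tz": 0, "rx": 0, "ry": 0, "rz": 0}, {"tx": 0, "ty": 0, "tz": 0, "rx": 0, "ry": 0, "rz": 0}, {"tx": 0, "ty": 0, "tz": 0, "rx": 0, "ry": 0, "rz": 0}, {"tx": 0, "ty": 0, "tz": 0, "rx": 0, "ry": 0, "rz": 0}, {"tx": 0, "ty": 0, "tz": 0, "rx": 0, "ry": 0, "rz": 0}], "claw": 5, "squeeze": 25}}

```text
time: 13.05
position: [0.5194, 0.3431, 0.0386]
tool_rot: [1.0, -0.0, 0.001, -0.0]
ft_force: [-0.2, -0.1, -0.0]
grip_width: 0.0611
```

Request:
{"name": "send_rows", "arguments": {"deltas": [{"tx": 0, "ty": 0, "tz": 0, "rx": 0, "ry": 0, "rz": 0}, {"tx": 0, "ty": 0, "tz": -1, "rx": 0, "ry": 0, "rz": 0}, {"tx": 0, "ty": 0, "tz": -4, "rx": 0, "ry": 0, "rz": 0}, {"tx": 0, "ty": 0, "tz": -8, "rx": 0, "ry": 0, "rz": 0}, {"tx": 0, "ty": 0, "tz": -11, "rx": 0, "ry": 0, "rz": 0}]}}

```text
time: 13.47
position: [0.5186, 0.3428, 0.1495]
tool_rot: [1.0, -0.0, 0.0, -0.0]
ft_force: [1.4, 0.6, -2.0]
grip_width: 0.0598
```

```bash
python3 - <<'E'
from look import *
print(robot.get_obs()['position'],robot.get_obs()['ft_force'],robot.get_obs()['grip_width'])
for n in ['side','top']:
    c=cam(n); save(c,n+'4'); print(n); blobs(c)
overlay(c,(.5025,-.187,1.355),'ov4')
E
```

```text
[0.5186 0.3428 0.1495] [ 1.4162  0.6369 -1.9565] 0.059751584486967865
side
tin lid n 195 px [316. 221.] mean [0.5978 0.0888 0.0728] extmid [0.6021 0.0853] size [0.0615 0.0602]
tin lid n 263 px [315. 262.] mean [0.4613 0.2245 0.0729] extmid [0.4641 0.2217] size [0.0606 0.0601]
top
tin lid n 234 px [309. 193.] mean [0.6026 0.084  0.0739] extmid [0.6026 0.0838] size [0.0584 0.0546]
tin lid n 227 px [269. 234.] mean [0.4674 0.2208 0.0735] extmid [0.4671 0.2214] size [0.054  0.0575]
```

View pics/ov4.png

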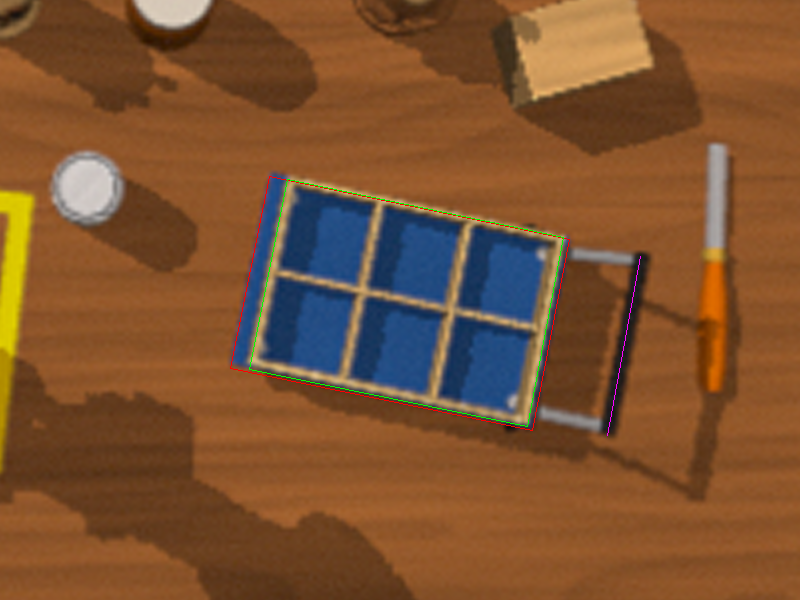

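View pics/side4.png

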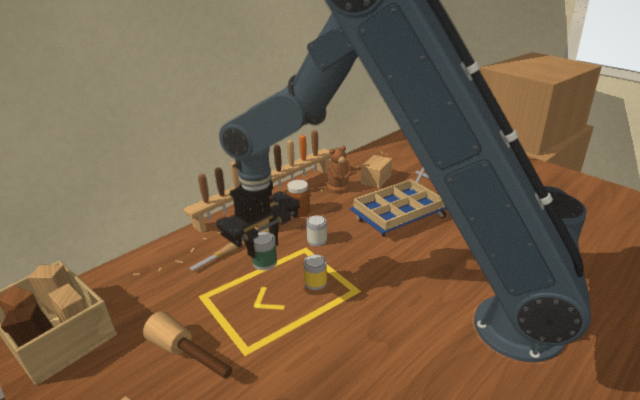

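Request:
{"name": "send_rows", "arguments": {"deltas": [{"tx": -0.4, "ty": 3, "tz": -1, "rx": 0, "ry": 0, "rz": 0}, {"tx": -0.8, "ty": 6.5, "tz": -2, "rx": 0, "ry": 0, "rz": 0}, {"tx": -1.2, "ty": 10, "tz": -2, "rx": 0, "ry": 0, "rz": 0}, {"tx": -1.7, "ty": 14, "tz": -2, "rx": 0, "ry": 0, "rz": 0}, {"tx": -2.1, "ty": 18, "tz": -2, "rx": 0, "ry": 0, "rz": 0}]}}

```text
time: 13.98
position: [0.4959, 0.1615, 0.1668]
tool_rot: [1.0, 0.001, -0.001, 0.0]
ft_force: [1.7, -0.1, -2.7]
grip_width: 0.0594
```

Request:
{"name": "send_rows", "arguments": {"deltas": [{"tx": -0.5, "ty": 4, "tz": 0, "rx": 0, "ry": 0, "rz": 0}, {"tx": -1, "ty": 8, "tz": 0, "rx": 0, "ry": 0, "rz": 0}, {"tx": -1.5, "ty": 12, "tz": 0, "rx": 0, "ry": 0, "rz": 0}, {"tx": -2, "ty": 16, "tz": 0, "rx": 0, "ry": 0, "rz": 0}, {"tx": -2.5, "ty": 20, "tz": 0, "rx": 0, "ry": 0, "rz": 0}]}}

```text
time: 14.4
position: [0.471, -0.0386, 0.1667]
tool_rot: [1.0, -0.0, -0.001, -0.0]
ft_force: [0.8, 0.7, -1.7]
grip_width: 0.0595
```

Request:
{"name": "send_rows", "arguments": {"deltas": [{"tx": -0.5, "ty": 4, "tz": 0, "rx": 0, "ry": 0, "rz": 0}, {"tx": -1, "ty": 8, "tz": 0, "rx": 0, "ry": 0, "rz": 0}, {"tx": -1.5, "ty": 12, "tz": 0, "rx": 0, "ry": 0, "rz": 0}, {"tx": -2, "ty": 16, "tz": 0, "rx": 0, "ry": 0, "rz": 0}, {"tx": -2.3, "ty": 20, "tz": 0, "rx": 0, "ry": 0, "rz": 0}]}}

```text
time: 14.82
position: [0.4477, -0.2383, 0.1666]
tool_rot: [1.0, -0.0, -0.001, -0.001]
ft_force: [1.6, 0.6, -2.4]
grip_width: 0.0596
```

Request:
{"name": "send_rows", "arguments": {"deltas": [{"tx": -0.2, "ty": 1.9, "tz": 0, "rx": 0, "ry": 0, "rz": 0}, {"tx": -0.2, "ty": 1.9, "tz": 0, "rx": 0, "ry": 0, "rz": 0}, {"tx": -0.2, "ty": 1.9, "tz": 0, "rx": 0, "ry": 0, "rz": 0}, {"tx": -0.2, "ty": 1.9, "tz": 0, "rx": 0, "ry": 0, "rz": 0}]}}

```text
time: 15.15
position: [0.4464, -0.2547, 0.1665]
tool_rot: [1.0, -0.0, -0.001, -0.001]
ft_force: [-0.0, -0.7, -1.7]
grip_width: 0.0594
```

```bash
python3 - <<'E'
from look import *
print(robot.get_obs()['position'],robot.get_obs()['ft_force'],robot.get_obs()['grip_width'])
for n in ['side','wrist','top']:
    c=cam(n); save(c,n+'5'); print(n); blobs(c)
c=cam('wrist');overlay(c,(.5025,-.188,1.355),'ov5')
E
```

```text
[ 0.4464 -0.2547  0.1665] [-0.0218 -0.6903 -1.653 ] 0.05938610153660717
side
tin lid n 197 px [316. 221.] mean [0.5983 0.0889 0.073 ] extmid [0.6011 0.0857] size [0.0598 0.0628]
tin lid n 276 px [314. 262.] mean [0.4621 0.2249 0.0727] extmid [0.4653 0.2225] size [0.0599 0.0597]
wrist
tin lid n 728 px [457.  75.] mean [ 0.5407 -0.3468  0.0843] extmid [ 0.5406 -0.3464] size [0.0136 0.0238]
tin lid n 101 px [411. 259.] mean [ 0.4075 -0.3244  0.0924] extmid [ 0.4075 -0.325 ] size [0.0041 0.0114]
top
tin lid n 237 px [309. 193.] mean [0.6027 0.0841 0.0737] extmid [0.6028 0.0838] size [0.0584 0.0545]
tin lid n 235 px [269. 234.] mean [0.4671 0.2205 0.074 ] extmid [0.4671 0.2216] size [0.054  0.0578]
```

View pics/wrist5.png

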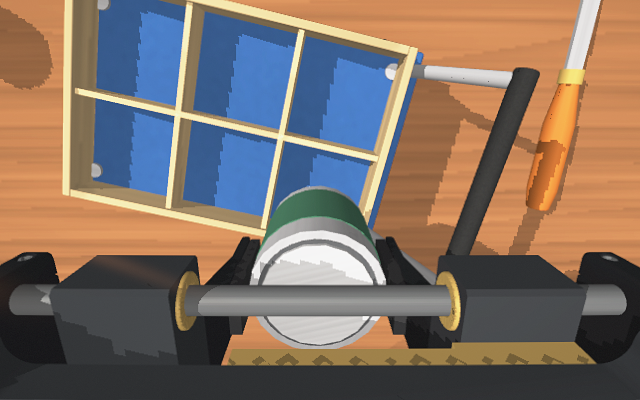

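View pics/side5.png

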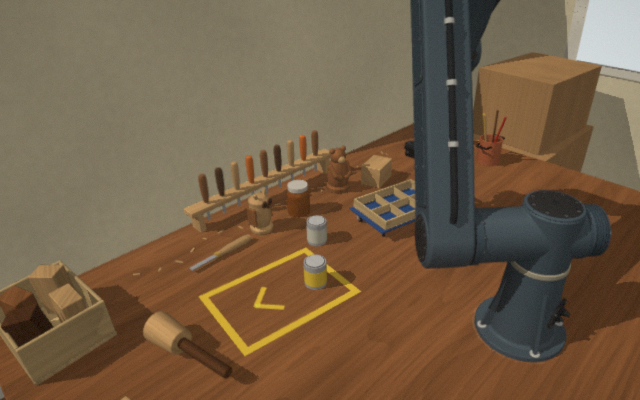

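View pics/ov5.png

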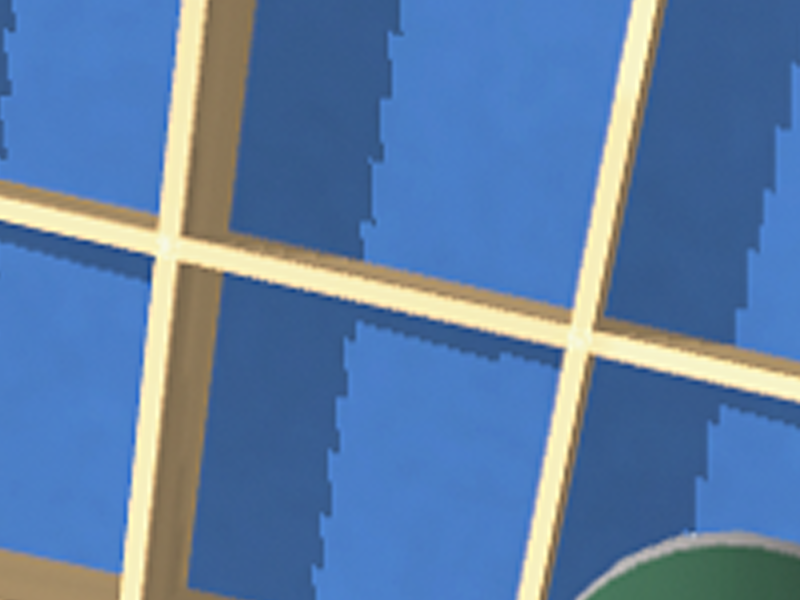

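```bash
cat >> h.py <<'E'
def ov2(c,pose,n,f=1.25):
    T=model_caddy(*pose); im=np.ascontiguousarray(c['color'][:,:,::-1]); im=cv2.resize(im,None,fx=f,fy=f)
    def pl(p,col):
        q=proj(c,T(p)); cv2.polylines(im,[np.round(q*f).astype(int)],False,col,1)
    for x in (-.039,.039): pl([[x,-.08,.068],[x,.08,.068]],(0,0,255))
    pl([[-.12,0,.068],[.12,0,.068]],(0,0,255))
    pl([[-.121,-.082,.072],[.121,-.082,.072],[.121,.082,.072],[-.121,.082,.072],[-.121,-.082,.072]],(0,255,0))
    pl([[-.174,-.075,.12],[-.174,.075,.12]],(255,0,255))
    cv2.imwrite(f'pics/{n}.png',im)
def crossfit(c,px):
    # px of divider crossings (x=+39,y=0),(x=-39,y=0)
    A=ray_plane(c,px[0],.068);B=ray_plane(c,px[1],.068); d=A-B
    print('sep',np.linalg.norm(d),'center',(A+B)[:2]/2,'yaw',np.arctan2(d[1],d[0]))
E
python3 - <<'E'
from h import *
c=cam('wrist')
crossfit(c,[(180.5,114),(284,142)])
ov2(c,(.5025,-.188,1.355),'ov5b')
print(robot.get_obs()['position'])
E
```

```text
sep 0.07924740176296921 center [ 0.5044 -0.19  ] yaw 1.3055953671683267
[ 0.4476 -0.2549  0.1673]
```

View pics/ov5b.png

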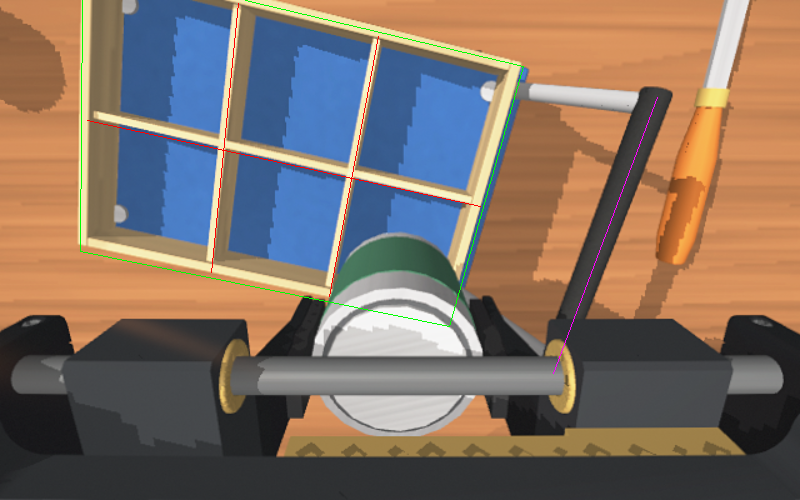

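Request:
{"name": "send_rows", "arguments": {"deltas": [{"tx": 0.15, "ty": 0.2, "tz": 2, "rx": 0, "ry": 0, "rz": 0}, {"tx": 0.15, "ty": 0.2, "tz": 4, "rx": 0, "ry": 0, "rz": 0}, {"tx": 0.15, "ty": 0.2, "tz": 5, "rx": 0, "ry": 0, "rz": 0}, {"tx": 0.15, "ty": 0.2, "tz": 5.5, "rx": 0, "ry": 0, "rz": 0}, {"tx": 0.15, "ty": 0.2, "tz": 5.5, "rx": 0, "ry": 0, "rz": 0}]}}

```text
time: 15.82
position: [0.4485, -0.2573, 0.1114]
tool_rot: [1.0, 0.0, -0.001, -0.001]
ft_force: [0.1, -0.4, -1.8]
grip_width: 0.0598
```

Request:
{"name": "send_rows", "arguments": {"deltas": [{"tx": 0, "ty": 0, "tz": 0.7, "rx": 0, "ry": 0, "rz": 0}, {"tx": 0, "ty": 0, "tz": 1.4, "rx": 0, "ry": 0, "rz": 0}, {"tx": 0, "ty": 0, "tz": 2.1, "rx": 0, "ry": 0, "rz": 0}, {"tx": 0, "ty": 0, "tz": 2.6, "rx": 0, "ry": 0, "rz": 0}, {"tx": 0, "ty": 0, "tz": 2.8, "rx": 0, "ry": 0, "rz": 0}]}}

```text
time: 16.23
position: [0.4487, -0.2579, 0.0835]
tool_rot: [1.0, -0.0, -0.0, -0.0]
ft_force: [-0.4, -0.0, -2.2]
grip_width: 0.0594
```

Request:
{"name": "send_rows", "arguments": {"deltas": [{"tx": 0, "ty": 0, "tz": 0.1, "rx": 0, "ry": 0, "rz": 0}, {"tx": 0, "ty": 0, "tz": 0.2, "rx": 0, "ry": 0, "rz": 0}, {"tx": 0, "ty": 0, "tz": 0.2, "rx": 0, "ry": 0, "rz": 0}]}}

```text
time: 16.48
position: [0.4491, -0.2583, 0.0823]
tool_rot: [1.0, -0.0, 0.0, 0.0]
ft_force: [0.6, -0.1, -3.0]
grip_width: 0.0592
```

```bash
python3 - <<'E'
from look import *
print(robot.get_obs()['position'],robot.get_obs()['ft_force'],robot.get_obs()['grip_width'])
c=cam('wrist');ov2(c,(.504,-.189,1.35),'ov6')
E
```

```text
[ 0.4491 -0.2583  0.0823] [ 0.59   -0.0845 -2.9979] 0.05922473212813345
```

View pics/ov6.png

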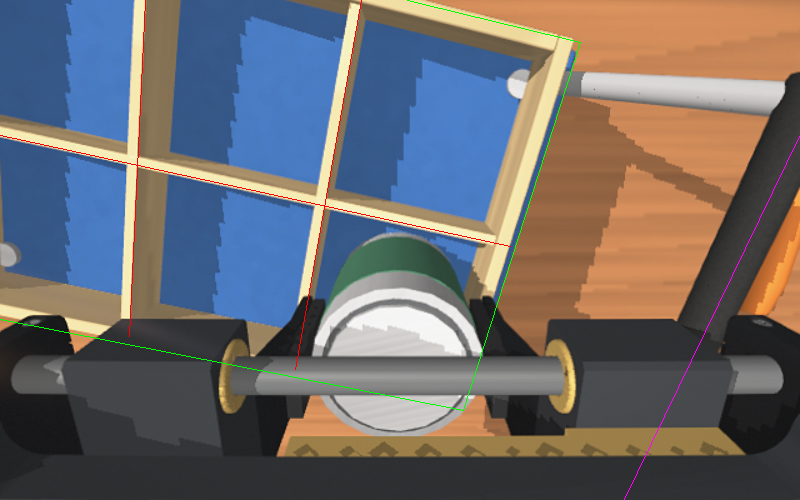

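Request:
{"name": "send_rows", "arguments": {"deltas": [{"tx": 0.2, "ty": 0, "tz": 0.05, "rx": 0, "ry": 0, "rz": 0}, {"tx": 0.2, "ty": 0, "tz": 0.15, "rx": 0, "ry": 0, "rz": 0}, {"tx": 0.2, "ty": 0, "tz": 0.15, "rx": 0, "ry": 0, "rz": 0}]}}

```text
time: 16.78
position: [0.4513, -0.2583, 0.0809]
tool_rot: [1.0, 0.0, 0.0, 0.0]
ft_force: [0.6, 0.4, -2.6]
grip_width: 0.0596
```

Request:
{"name": "send_rows", "arguments": {"deltas": [{"tx": 0, "ty": 0, "tz": 0, "rx": 0, "ry": 0, "rz": 0}, {"tx": 0, "ty": 0, "tz": 0, "rx": 0, "ry": 0, "rz": 0}, {"tx": 0, "ty": 0, "tz": 0, "rx": 0, "ry": 0, "rz": 0}, {"tx": 0, "ty": 0, "tz": 0, "rx": 0, "ry": 0, "rz": 0}, {"tx": 0, "ty": 0, "tz": -1, "rx": 0, "ry": 0, "rz": 0}], "claw": 8}}

```text
time: 17.2
position: [0.4501, -0.2575, 0.09]
tool_rot: [1.0, -0.0, -0.001, -0.001]
ft_force: [-1.0, -0.5, 0.2]
grip_width: 0.0782
```

Request:
{"name": "send_rows", "arguments": {"deltas": [{"tx": 0, "ty": 0, "tz": -3, "rx": 0, "ry": 0, "rz": 0}, {"tx": 0, "ty": 0, "tz": -6, "rx": 0, "ry": 0, "rz": 0}, {"tx": 0, "ty": 0, "tz": -9, "rx": 0, "ry": 0, "rz": 0}, {"tx": 0, "ty": -2, "tz": -10, "rx": 0, "ry": 0, "rz": 0}], "claw": 8.7}}

```text
time: 17.53
position: [0.4543, -0.243, 0.196]
tool_rot: [1.0, -0.001, 0.005, 0.004]
ft_force: [1.7, -0.7, -0.2]
grip_width: 0.0867
```

```bash
python3 - <<'E'
from look import *
print(robot.get_obs()['position'],robot.get_obs()['ft_force'],robot.get_obs()['grip_width'])
c=cam('wrist');ov2(c,(.506,-.189,1.35),'ov7')
E
```

```text
[ 0.4543 -0.243   0.196 ] [ 1.6933 -0.7069 -0.2069] 0.0866956447569577
```

View pics/ov7.png

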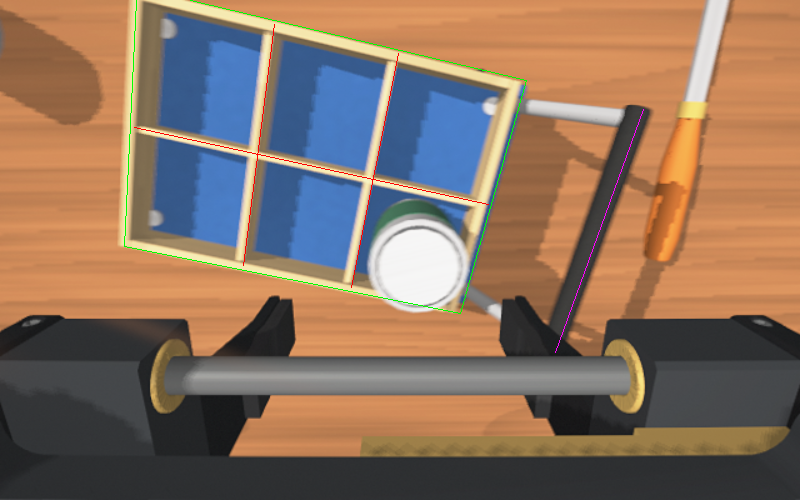

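Request:
{"name": "send_rows", "arguments": {"deltas": [{"tx": 1.8, "ty": -3.6, "tz": 0, "rx": 0, "ry": 0, "rz": 0}, {"tx": 3.6, "ty": -7.2, "tz": 0, "rx": 0, "ry": 0, "rz": 0}, {"tx": 5.4, "ty": -10.8, "tz": 0, "rx": 0, "ry": 0, "rz": 0}, {"tx": 7.2, "ty": -14.4, "tz": 0, "rx": 0, "ry": 0, "rz": 0}, {"tx": 9, "ty": -18, "tz": 0, "rx": 0, "ry": 0, "rz": 0}]}}

```text
time: 18.0
position: [0.5412, -0.0565, 0.1909]
tool_rot: [1.0, -0.0, -0.0, -0.0]
ft_force: [-0.9, -1.9, -1.0]
grip_width: 0.0872
```

Request:
{"name": "send_rows", "arguments": {"deltas": [{"tx": 1.8, "ty": -3.6, "tz": 0, "rx": 0, "ry": 0, "rz": 0}, {"tx": 3.6, "ty": -7.2, "tz": 0, "rx": 0, "ry": 0, "rz": 0}, {"tx": 5.4, "ty": -10.8, "tz": 1, "rx": 0, "ry": 0, "rz": 0}, {"tx": 6.3, "ty": -14, "tz": 2, "rx": 0, "ry": 0, "rz": 0}, {"tx": 6.3, "ty": -14, "tz": 3, "rx": 0, "ry": 0, "rz": 0}]}}

```text
time: 18.42
position: [0.6055, 0.0876, 0.1606]
tool_rot: [1.0, 0.003, 0.001, -0.001]
ft_force: [0.6, 0.3, -0.4]
grip_width: 0.087
```

Request:
{"name": "send_rows", "arguments": {"deltas": [{"tx": 0, "ty": 0, "tz": 0, "rx": 0, "ry": 0, "rz": 0}, {"tx": 0, "ty": 0, "tz": 0, "rx": 0, "ry": 0, "rz": 0}, {"tx": 0, "ty": 0, "tz": 0, "rx": 0, "ry": 0, "rz": 0}]}}

```text
time: 18.67
position: [0.6037, 0.0804, 0.161]
tool_rot: [1.0, -0.001, -0.0, 0.0]
ft_force: [0.3, -0.6, -0.4]
grip_width: 0.0868
```

```bash
python3 - <<'E'
from look import *
print(robot.get_obs()['position'],robot.get_obs()['ft_force'],robot.get_obs()['grip_width'])
for n in ['side','wrist','top']:
    c=cam(n); save(c,n+'8'); print(n); blobs(c)
overlay(c,(.506,-.189,1.35),'ov8')
E
```

```text
[0.6037 0.0804 0.161 ] [ 0.3178 -0.6475 -0.424 ] 0.08681259871304778
side
tin lid n 194 px [316. 221.] mean [0.5981 0.0885 0.0727] extmid [0.6017 0.0851] size [0.0595 0.0593]
tin lid n 274 px [315. 262.] mean [0.4615 0.2249 0.0727] extmid [0.4656 0.2219] size [0.0601 0.058 ]
wrist
tin lid n 4426 px [312. 201.] mean [0.6067 0.085  0.0732] extmid [0.605 0.085] size [0.0597 0.0584]
tin lid n 116 px [191. 355.] mean [0.4617 0.1958 0.0709] extmid [0.4621 0.1975] size [0.0203 0.0104]
top
tin lid n 236 px [269. 234.] mean [0.4673 0.2207 0.0737] extmid [0.4671 0.2217] size [0.0539 0.0574]
```

View pics/ov8.png

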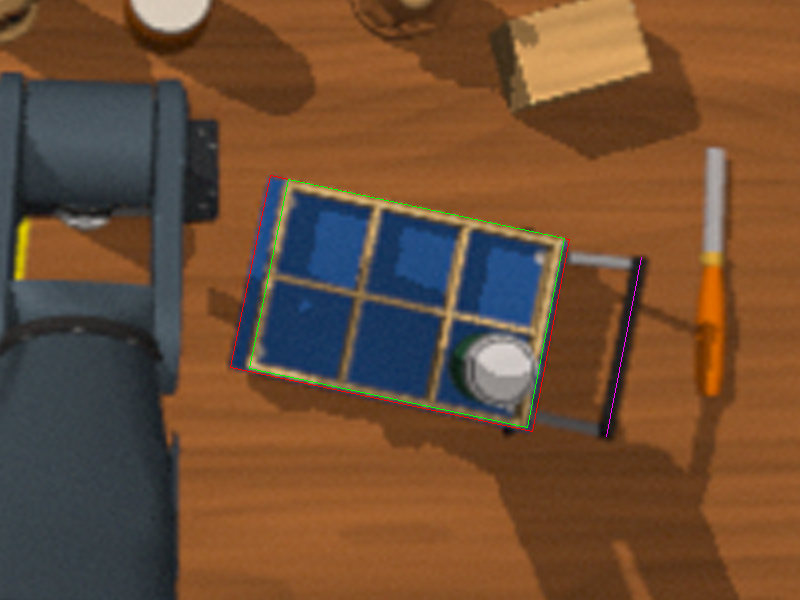

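View pics/wrist8.png

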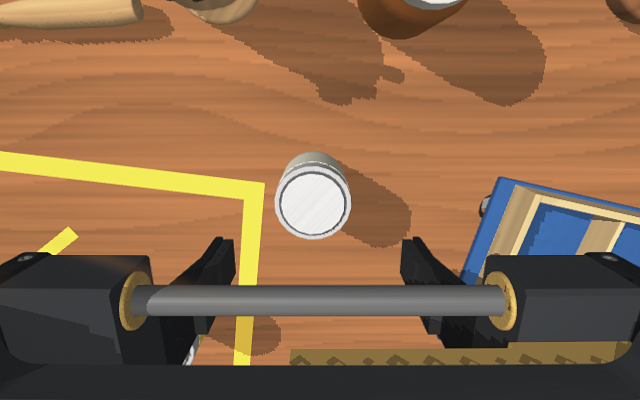

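Request:
{"name": "send_rows", "arguments": {"deltas": [{"tx": 0, "ty": -0.4, "tz": 3, "rx": 0, "ry": 0, "rz": 0}, {"tx": 0, "ty": -0.4, "tz": 6, "rx": 0, "ry": 0, "rz": 0}, {"tx": 0, "ty": -0.4, "tz": 9, "rx": 0, "ry": 0, "rz": 0}, {"tx": 0, "ty": -0.4, "tz": 11.5, "rx": 0, "ry": 0, "rz": 0}, {"tx": 0, "ty": -0.4, "tz": 12.4, "rx": 0, "ry": 0, "rz": 0}]}}

```text
time: 19.23
position: [0.6018, 0.0847, 0.0339]
tool_rot: [1.0, -0.001, -0.003, -0.0]
ft_force: [-0.5, 1.3, -0.7]
grip_width: 0.0868
```

Request:
{"name": "send_rows", "arguments": {"deltas": [{"tx": 0, "ty": 0, "tz": 0, "rx": 0, "ry": 0, "rz": 0}, {"tx": 0, "ty": 0, "tz": 0, "rx": 0, "ry": 0, "rz": 0}, {"tx": 0, "ty": 0, "tz": 0, "rx": 0, "ry": 0, "rz": 0}, {"tx": 0, "ty": 0, "tz": 0, "rx": 0, "ry": 0, "rz": 0}, {"tx": 0, "ty": 0, "tz": 0, "rx": 0, "ry": 0, "rz": 0}], "claw": 5, "squeeze": 25}}

```text
time: 19.65
position: [0.6054, 0.0856, 0.0386]
tool_rot: [1.0, 0.0, 0.002, 0.0]
ft_force: [0.3, -1.6, 1.3]
grip_width: 0.0613
```

Request:
{"name": "send_rows", "arguments": {"deltas": [{"tx": 0, "ty": 0, "tz": 0, "rx": 0, "ry": 0, "rz": 0}, {"tx": 0, "ty": 0, "tz": -1, "rx": 0, "ry": 0, "rz": 0}, {"tx": 0, "ty": 0, "tz": -5, "rx": 0, "ry": 0, "rz": 0}, {"tx": 0, "ty": 0, "tz": -9, "rx": 0, "ry": 0, "rz": 0}, {"tx": 0, "ty": 0, "tz": -13, "rx": 0, "ry": 0, "rz": 0}]}}

```text
time: 20.07
position: [0.6028, 0.086, 0.1678]
tool_rot: [1.0, -0.0, -0.002, -0.0]
ft_force: [1.1, 0.0, -2.3]
grip_width: 0.0595
```

Request:
{"name": "send_rows", "arguments": {"deltas": [{"tx": -0.8, "ty": 3.6, "tz": 0, "rx": 0, "ry": 0, "rz": 0}, {"tx": -1.6, "ty": 7.6, "tz": 0, "rx": 0, "ry": 0, "rz": 0}, {"tx": -2.5, "ty": 11.6, "tz": 0, "rx": 0, "ry": 0, "rz": 0}, {"tx": -3.3, "ty": 15.6, "tz": 0, "rx": 0, "ry": 0, "rz": 0}, {"tx": -4.2, "ty": 19.6, "tz": 0, "rx": 0, "ry": 0, "rz": 0}]}}

```text
time: 20.48
position: [0.5611, -0.1113, 0.1675]
tool_rot: [1.0, 0.0, 0.0, -0.0]
ft_force: [0.9, -0.1, -2.9]
grip_width: 0.0594
```

Request:
{"name": "send_rows", "arguments": {"deltas": [{"tx": -0.8, "ty": 3.6, "tz": 0, "rx": 0, "ry": 0, "rz": 0}, {"tx": -1.4, "ty": 7, "tz": 0, "rx": 0, "ry": 0, "rz": 0}, {"tx": -1.8, "ty": 8.6, "tz": 0, "rx": 0, "ry": 0, "rz": 0}, {"tx": -1.8, "ty": 8.6, "tz": 0, "rx": 0, "ry": 0, "rz": 0}, {"tx": -1.8, "ty": 8.6, "tz": 0, "rx": 0, "ry": 0, "rz": 0}]}}

```text
time: 20.9
position: [0.5434, -0.1968, 0.167]
tool_rot: [1.0, -0.001, -0.0, -0.001]
ft_force: [0.2, 1.2, -2.0]
grip_width: 0.0591
```

```bash
python3 - <<'E'
from look import *
print(robot.get_obs()['position'],robot.get_obs()['ft_force'],robot.get_obs()['grip_width'])
for n in ['top','wrist']:
    c=cam(n); save(c,n+'9')
ov2(c,(.506,-.189,1.35),'ov9')
print(robot.get_obs()['position'])
E
```

```text
[ 0.5434 -0.1968  0.167 ] [ 0.2086  1.1679 -1.9897] 0.05905014074707907
[ 0.5437 -0.195   0.1669]
```

View pics/ov9.png

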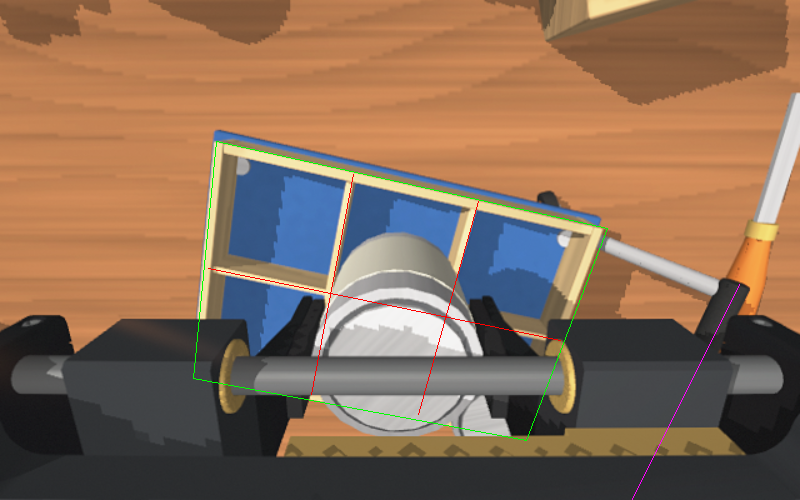

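Request:
{"name": "send_rows", "arguments": {"deltas": [{"tx": 0.05, "ty": 0.1, "tz": 2, "rx": 0, "ry": 0, "rz": 0}, {"tx": 0.05, "ty": 0.1, "tz": 4, "rx": 0, "ry": 0, "rz": 0}, {"tx": 0.05, "ty": 0.1, "tz": 5, "rx": 0, "ry": 0, "rz": 0}, {"tx": 0.05, "ty": 0.1, "tz": 5.5, "rx": 0, "ry": 0, "rz": 0}, {"tx": 0.05, "ty": 0.1, "tz": 5.5, "rx": 0, "ry": 0, "rz": 0}]}}

```text
time: 21.42
position: [0.544, -0.1957, 0.1107]
tool_rot: [1.0, 0.001, -0.001, -0.001]
ft_force: [0.0, -0.7, -2.4]
grip_width: 0.0591
```

Request:
{"name": "send_rows", "arguments": {"deltas": [{"tx": 0, "ty": 0, "tz": 0.7, "rx": 0, "ry": 0, "rz": 0}, {"tx": 0, "ty": 0, "tz": 1.4, "rx": 0, "ry": 0, "rz": 0}, {"tx": 0, "ty": 0, "tz": 2.1, "rx": 0, "ry": 0, "rz": 0}, {"tx": 0, "ty": 0, "tz": 2.7, "rx": 0, "ry": 0, "rz": 0}, {"tx": 0, "ty": 0, "tz": 3, "rx": 0, "ry": 0, "rz": 0}]}}

```text
time: 21.83
position: [0.5441, -0.197, 0.0809]
tool_rot: [1.0, -0.0, -0.001, -0.0]
ft_force: [0.1, -0.7, -2.1]
grip_width: 0.0593
```

```bash
python3 - <<'E'
from look import *
print(robot.get_obs()['position'],robot.get_obs()['ft_force'],robot.get_obs()['grip_width'])
c=cam('wrist');ov2(c,(.506,-.189,1.35),'ov10')
print(robot.get_obs()['position'],robot.get_obs()['ft_force'],robot.get_obs()['grip_width'])
E
```

```text
[ 0.5441 -0.197   0.0809] [ 0.0858 -0.7188 -2.1472] 0.05926153130321946
[ 0.5439 -0.197   0.0806] [ 0.7658  0.8115 -2.2345] 0.05926753913113061
```

View pics/ov10.png

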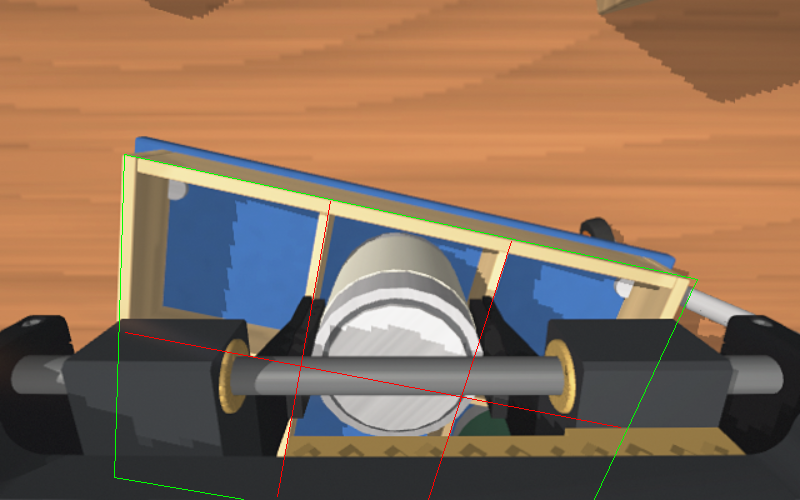

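Request:
{"name": "send_rows", "arguments": {"deltas": [{"tx": 0, "ty": 0, "tz": 0.1, "rx": 0, "ry": 0, "rz": 0}, {"tx": 0, "ty": 0, "tz": 0.1, "rx": 0, "ry": 0, "rz": 0}]}}

```text
time: 22.05
position: [0.5446, -0.1973, 0.0808]
tool_rot: [1.0, -0.0, 0.0, -0.0]
ft_force: [-0.9, -0.1, -1.4]
grip_width: 0.0594
```

Request:
{"name": "send_rows", "arguments": {"deltas": [{"tx": 0, "ty": 0, "tz": 0, "rx": 0, "ry": 0, "rz": 0}, {"tx": 0, "ty": 0, "tz": 0, "rx": 0, "ry": 0, "rz": 0}, {"tx": 0, "ty": 0, "tz": 0, "rx": 0, "ry": 0, "rz": 0}, {"tx": 0, "ty": 0, "tz": 0, "rx": 0, "ry": 0, "rz": 0}, {"tx": 0, "ty": 0, "tz": -1, "rx": 0, "ry": 0, "rz": 0}], "claw": 8}}

```text
time: 22.47
position: [0.5435, -0.1966, 0.09]
tool_rot: [1.0, -0.0, -0.001, -0.001]
ft_force: [-0.5, 0.8, -0.2]
grip_width: 0.0784
```

Request:
{"name": "send_rows", "arguments": {"deltas": [{"tx": 0, "ty": 0, "tz": -3, "rx": 0, "ry": 0, "rz": 0}, {"tx": 0, "ty": 0, "tz": -6, "rx": 0, "ry": 0, "rz": 0}, {"tx": 0, "ty": 0, "tz": -9, "rx": 0, "ry": 0, "rz": 0}, {"tx": 0, "ty": -2, "tz": -10, "rx": 0, "ry": 0, "rz": 0}], "claw": 8.7}}

```text
time: 22.8
position: [0.548, -0.1815, 0.1965]
tool_rot: [1.0, -0.001, 0.005, 0.004]
ft_force: [2.2, -0.4, 0.3]
grip_width: 0.0867
```

```bash
python3 - <<'E'
from look import *
print(robot.get_obs()['position'],robot.get_obs()['ft_force'],robot.get_obs()['grip_width'])
for n in ['top','wrist']:
    c=cam(n); save(c,n+'11');blobs(c)
ov2(c,(.506,-.189,1.35),'ov11')
E
```

```text
[ 0.548  -0.1815  0.1965] [ 2.1801 -0.4052  0.2932] 0.08673231587497744
tin lid n 237 px [269. 234.] mean [0.4672 0.2206 0.0739] extmid [0.4671 0.2214] size [0.0539 0.0574]
tin lid n 527 px [335. 171.] mean [ 0.5692 -0.1897  0.0853] extmid [ 0.5611 -0.1924] size [0.0269 0.0515]
tin lid n 545 px [520. 202.] mean [ 0.5419 -0.3468  0.0834] extmid [ 0.5413 -0.3468] size [0.0136 0.0253]
```

View pics/ov11.png

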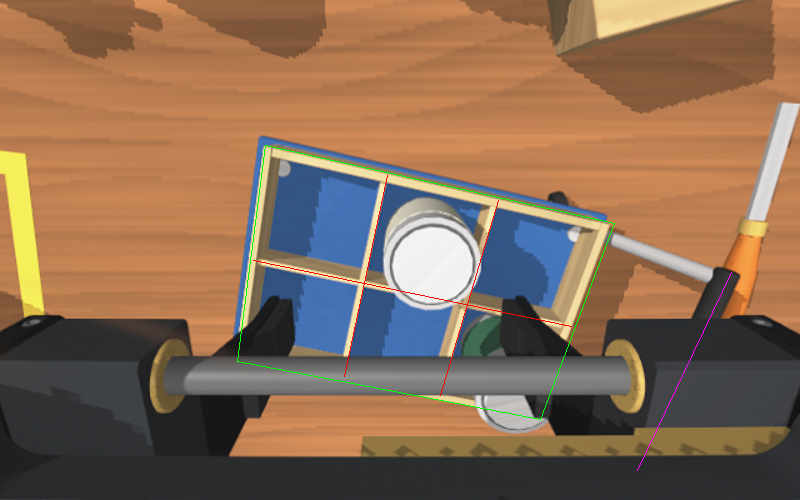

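Request:
{"name": "send_rows", "arguments": {"deltas": [{"tx": -0.7, "ty": -3.6, "tz": 0, "rx": 0, "ry": 0, "rz": 0}, {"tx": -1.5, "ty": -7.6, "tz": 0, "rx": 0, "ry": 0, "rz": 0}, {"tx": -2.3, "ty": -11.6, "tz": 0, "rx": 0, "ry": 0, "rz": 0}, {"tx": -3.1, "ty": -15.6, "tz": 0, "rx": 0, "ry": 0, "rz": 0}, {"tx": -3.9, "ty": -19.6, "tz": 0, "rx": 0, "ry": 0, "rz": 0}]}}

```text
time: 23.32
position: [0.5043, 0.02, 0.1901]
tool_rot: [1.0, -0.0, -0.001, -0.0]
ft_force: [1.5, -0.5, 0.2]
grip_width: 0.0869
```

Request:
{"name": "send_rows", "arguments": {"deltas": [{"tx": -0.8, "ty": -4, "tz": 0, "rx": 0, "ry": 0, "rz": 0}, {"tx": -1.6, "ty": -8, "tz": 0, "rx": 0, "ry": 0, "rz": 0}, {"tx": -2.4, "ty": -12, "tz": 0, "rx": 0, "ry": 0, "rz": 0}, {"tx": -3.2, "ty": -16, "tz": 1, "rx": 0, "ry": 0, "rz": 0}, {"tx": -3.8, "ty": -20, "tz": 2, "rx": 0, "ry": 0, "rz": 0}]}}

```text
time: 23.73
position: [0.4667, 0.2198, 0.1706]
tool_rot: [1.0, -0.0, -0.0, 0.0]
ft_force: [0.1, 0.4, 0.1]
grip_width: 0.087
```

Request:
{"name": "send_rows", "arguments": {"deltas": [{"tx": 0, "ty": 0, "tz": 1, "rx": 0, "ry": 0, "rz": 0}, {"tx": 0, "ty": 0, "tz": 1, "rx": 0, "ry": 0, "rz": 0}, {"tx": 0, "ty": 0, "tz": 1, "rx": 0, "ry": 0, "rz": 0}]}}

```text
time: 23.98
position: [0.4669, 0.2179, 0.1599]
tool_rot: [1.0, 0.0, -0.001, 0.001]
ft_force: [0.4, -0.7, 0.9]
grip_width: 0.0869
```

```bash
python3 - <<'E'
from look import *
print(robot.get_obs()['position'],robot.get_obs()['ft_force'],robot.get_obs()['grip_width'])
for n in ['side','wrist','top']:
    c=cam(n); save(c,n+'12');blobs(c)
print(robot.get_obs()['position'])
overlay(c,(.506,-.189,1.35),'ov12')
E
```

```text
[0.4669 0.2179 0.1599] [ 0.3891 -0.7008  0.9003] 0.08689600360589725
tin lid n 176 px [392. 194.] mean [ 0.5277 -0.1792  0.0831] extmid [ 0.535 -0.192] size [0.0491 0.0538]
tin lid n 275 px [315. 262.] mean [0.4618 0.225  0.0726] extmid [0.4653 0.2218] size [0.0587 0.0584]
tin lid n 4398 px [312. 202.] mean [0.4702 0.2221 0.0732] extmid [0.4684 0.2219] size [0.0602 0.0595]
[0.4685 0.217  0.1612]
```

View pics/ov12.png

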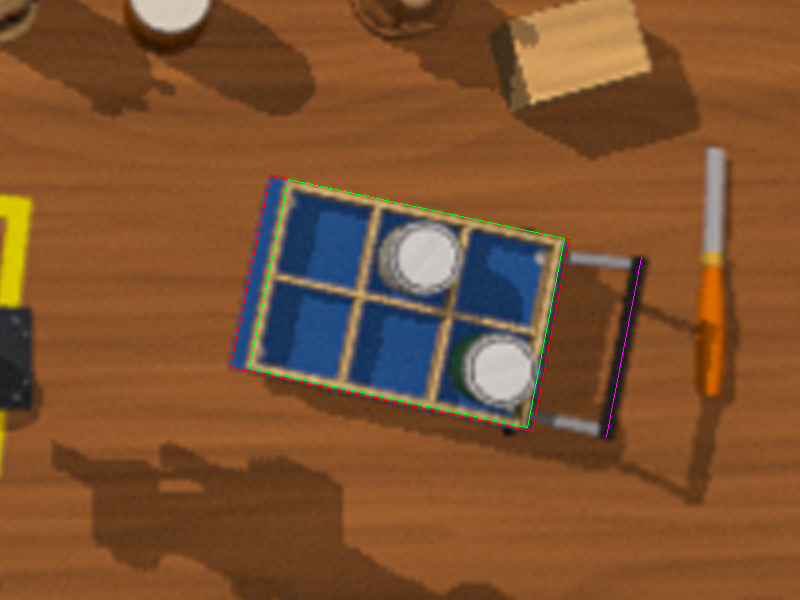

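Caddy unmoved, two tins well seated. Now pick the yellow tin: tool (.468,.218), tin (.468,.222).

Request:
{"name": "send_rows", "arguments": {"deltas": [{"tx": 0, "ty": -0.4, "tz": 3, "rx": 0, "ry": 0, "rz": 0}, {"tx": 0, "ty": -0.4, "tz": 6, "rx": 0, "ry": 0, "rz": 0}, {"tx": 0, "ty": -0.4, "tz": 9, "rx": 0, "ry": 0, "rz": 0}, {"tx": 0, "ty": -0.4, "tz": 11.5, "rx": 0, "ry": 0, "rz": 0}, {"tx": 0, "ty": -0.4, "tz": 12.3, "rx": 0, "ry": 0, "rz": 0}]}}

```text
time: 24.55
position: [0.4667, 0.2205, 0.0354]
tool_rot: [1.0, -0.001, -0.002, 0.001]
ft_force: [-0.3, 0.5, 0.1]
grip_width: 0.087
```

Request:
{"name": "send_rows", "arguments": {"deltas": [{"tx": 0, "ty": 0, "tz": 0, "rx": 0, "ry": 0, "rz": 0}, {"tx": 0, "ty": 0, "tz": 0, "rx": 0, "ry": 0, "rz": 0}, {"tx": 0, "ty": 0, "tz": 0, "rx": 0, "ry": 0, "rz": 0}, {"tx": 0, "ty": 0, "tz": 0, "rx": 0, "ry": 0, "rz": 0}, {"tx": 0, "ty": 0, "tz": 0, "rx": 0, "ry": 0, "rz": 0}], "claw": 5, "squeeze": 25}}

```text
time: 24.97
position: [0.4687, 0.2226, 0.0394]
tool_rot: [1.0, -0.0, 0.001, -0.0]
ft_force: [-0.1, -0.9, 1.5]
grip_width: 0.0615
```

Request:
{"name": "send_rows", "arguments": {"deltas": [{"tx": 0, "ty": 0, "tz": 0, "rx": 0, "ry": 0, "rz": 0}, {"tx": 0, "ty": 0, "tz": -1, "rx": 0, "ry": 0, "rz": 0}, {"tx": 0, "ty": 0, "tz": -5, "rx": 0, "ry": 0, "rz": 0}, {"tx": 0, "ty": 0, "tz": -9, "rx": 0, "ry": 0, "rz": 0}, {"tx": 0, "ty": 0, "tz": -13, "rx": 0, "ry": 0, "rz": 0}]}}

```text
time: 25.38
position: [0.4664, 0.2224, 0.1692]
tool_rot: [1.0, -0.0, -0.001, 0.0]
ft_force: [1.3, -0.4, -2.9]
grip_width: 0.0594
```

Request:
{"name": "send_rows", "arguments": {"deltas": [{"tx": 0.2, "ty": 3.6, "tz": 0, "rx": 0, "ry": 0, "rz": 0}, {"tx": 0.4, "ty": 7.6, "tz": 0, "rx": 0, "ry": 0, "rz": 0}, {"tx": 0.6, "ty": 11.6, "tz": 0, "rx": 0, "ry": 0, "rz": 0}, {"tx": 0.8, "ty": 15.6, "tz": 0, "rx": 0, "ry": 0, "rz": 0}, {"tx": 1, "ty": 19.6, "tz": 0, "rx": 0, "ry": 0, "rz": 0}]}}

```text
time: 25.8
position: [0.4769, 0.0253, 0.1687]
tool_rot: [1.0, 0.0, 0.0, -0.0]
ft_force: [0.6, 0.3, -1.6]
grip_width: 0.0595
```

Request:
{"name": "send_rows", "arguments": {"deltas": [{"tx": 0.2, "ty": 4, "tz": 0, "rx": 0, "ry": 0, "rz": 0}, {"tx": 0.4, "ty": 8, "tz": 0, "rx": 0, "ry": 0, "rz": 0}, {"tx": 0.7, "ty": 12, "tz": 0, "rx": 0, "ry": 0, "rz": 0}, {"tx": 0.8, "ty": 13, "tz": 0, "rx": 0, "ry": 0, "rz": 0}, {"tx": 0.8, "ty": 13, "tz": 0, "rx": 0, "ry": 0, "rz": 0}]}}

```text
time: 26.22
position: [0.4864, -0.1068, 0.1685]
tool_rot: [1.0, -0.003, 0.001, 0.001]
ft_force: [-0.2, 0.3, -3.0]
grip_width: 0.0595
```

```bash
python3 - <<'E'
from look import *
print(robot.get_obs()['position'],robot.get_obs()['ft_force'],robot.get_obs()['grip_width'])
for n in ['top','wrist']:
    c=cam(n); save(c,n+'13')
ov2(c,(.506,-.189,1.35),'ov13')
print(robot.get_obs()['position'])
E
```

```text
[ 0.4864 -0.1068  0.1685] [-0.1516  0.2803 -2.957 ] 0.059469341659600196
[ 0.4848 -0.103   0.168 ]
```

View pics/ov13.png

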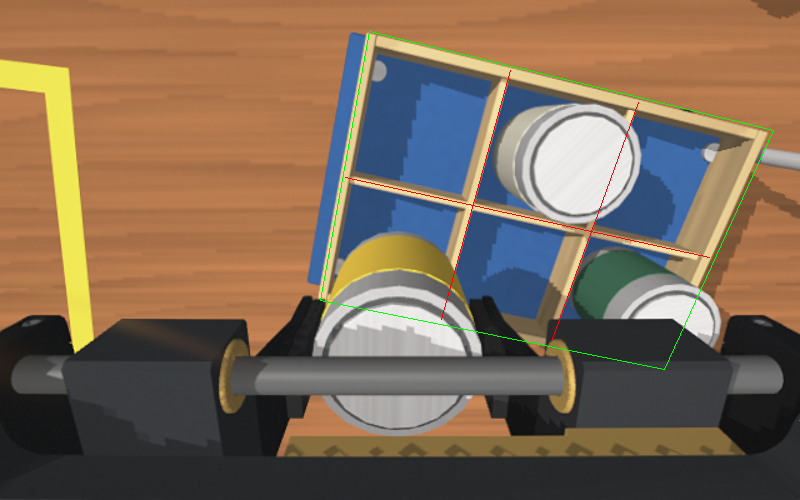

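Request:
{"name": "send_rows", "arguments": {"deltas": [{"tx": 0, "ty": 0.1, "tz": 2, "rx": 0, "ry": 0, "rz": 0}, {"tx": 0, "ty": 0.1, "tz": 4, "rx": 0, "ry": 0, "rz": 0}, {"tx": 0, "ty": 0.1, "tz": 5, "rx": 0, "ry": 0, "rz": 0}, {"tx": 0, "ty": 0.1, "tz": 5.5, "rx": 0, "ry": 0, "rz": 0}, {"tx": 0, "ty": 0.1, "tz": 5.5, "rx": 0, "ry": 0, "rz": 0}]}}

```text
time: 26.73
position: [0.4844, -0.1024, 0.112]
tool_rot: [1.0, 0.001, -0.002, -0.001]
ft_force: [-0.5, -0.1, -1.7]
grip_width: 0.0594
```

Request:
{"name": "send_rows", "arguments": {"deltas": [{"tx": 0, "ty": 0, "tz": 0.7, "rx": 0, "ry": 0, "rz": 0}, {"tx": 0, "ty": 0, "tz": 1.4, "rx": 0, "ry": 0, "rz": 0}, {"tx": 0, "ty": 0, "tz": 2.1, "rx": 0, "ry": 0, "rz": 0}, {"tx": 0, "ty": 0, "tz": 2.8, "rx": 0, "ry": 0, "rz": 0}, {"tx": 0, "ty": 0, "tz": 3, "rx": 0, "ry": 0, "rz": 0}]}}

```text
time: 27.15
position: [0.4851, -0.1043, 0.0819]
tool_rot: [1.0, -0.0, -0.001, -0.0]
ft_force: [-0.8, 0.3, -1.6]
grip_width: 0.0595
```

```bash
python3 - <<'E'
from look import *
print(robot.get_obs()['position'],robot.get_obs()['ft_force'],robot.get_obs()['grip_width'])
c=cam('wrist');ov2(c,(.506,-.189,1.35),'ov14')
print(robot.get_obs()['position'],robot.get_obs()['ft_force'])
E
```

```text
[ 0.4851 -0.1043  0.0819] [-0.8438  0.3415 -1.6213] 0.05952732732618254
[ 0.485  -0.1043  0.0819] [-0.1294 -1.0943 -1.9491]
```

View pics/ov14.png

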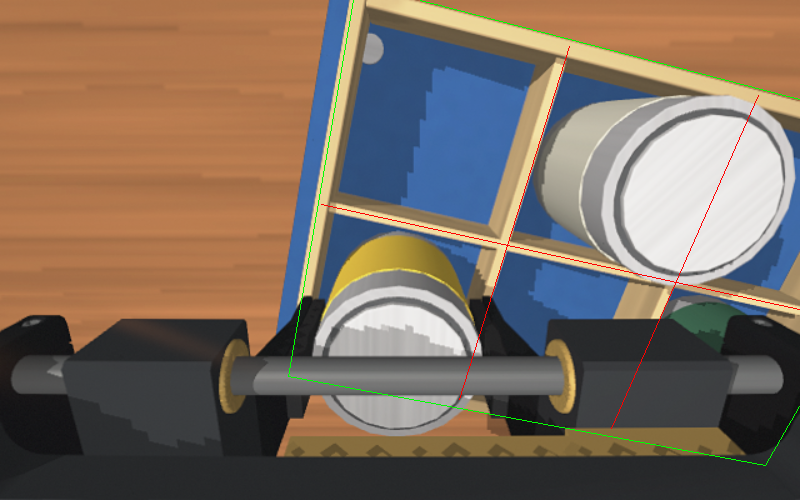

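Request:
{"name": "send_rows", "arguments": {"deltas": [{"tx": 0, "ty": 0, "tz": 0.1, "rx": 0, "ry": 0, "rz": 0}, {"tx": 0, "ty": 0, "tz": 0.15, "rx": 0, "ry": 0, "rz": 0}]}}

```text
time: 27.37
position: [0.4857, -0.1047, 0.0814]
tool_rot: [1.0, -0.0, 0.0, 0.0]
ft_force: [0.4, -0.5, -2.2]
grip_width: 0.0593
```

Request:
{"name": "send_rows", "arguments": {"deltas": [{"tx": 0, "ty": 0, "tz": 0, "rx": 0, "ry": 0, "rz": 0}, {"tx": 0, "ty": 0, "tz": 0, "rx": 0, "ry": 0, "rz": 0}, {"tx": 0, "ty": 0, "tz": 0, "rx": 0, "ry": 0, "rz": 0}, {"tx": 0, "ty": 0, "tz": 0, "rx": 0, "ry": 0, "rz": 0}, {"tx": 0, "ty": 0, "tz": -1, "rx": 0, "ry": 0, "rz": 0}], "claw": 8}}

```text
time: 27.78
position: [0.4847, -0.1041, 0.0907]
tool_rot: [1.0, -0.0, -0.001, -0.001]
ft_force: [-0.3, 0.2, 0.0]
grip_width: 0.0787
```

Request:
{"name": "send_rows", "arguments": {"deltas": [{"tx": 0, "ty": 0, "tz": -3, "rx": 0, "ry": 0, "rz": 0}, {"tx": 0, "ty": 0, "tz": -6, "rx": 0, "ry": 0, "rz": 0}, {"tx": 0, "ty": 0, "tz": -9, "rx": 0, "ry": 0, "rz": 0}, {"tx": 0, "ty": 3, "tz": -11, "rx": 0, "ry": 0, "rz": 0}, {"tx": 0, "ty": 6.5, "tz": -11, "rx": 0, "ry": 0, "rz": 0.1}], "claw": 8.7}}

```text
time: 28.2
position: [0.4879, -0.1696, 0.2069]
tool_rot: [0.999, -0.049, 0.004, 0.002]
ft_force: [0.8, -0.4, -0.5]
grip_width: 0.0866
```

```bash
python3 - <<'E'
from look import *
print(robot.get_obs()['position'],robot.get_obs()['ft_force'],robot.get_obs()['grip_width'])
for n in ['side','wrist']:
    c=cam(n); save(c,n+'15')
ov2(c,(.506,-.189,1.35),'ov15')
print(robot.get_obs()['position'])
E
```

```text
[ 0.4879 -0.1696  0.2069] [ 0.7879 -0.429  -0.517 ] 0.08660719258981454
[ 0.4879 -0.1746  0.2043]
```

View pics/ov15.png

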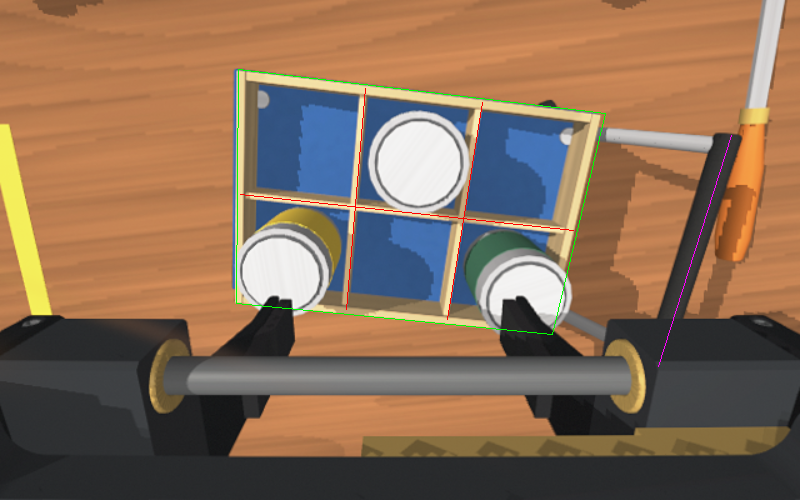

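Request:
{"name": "send_rows", "arguments": {"deltas": [{"tx": 0, "ty": 3.7, "tz": 0, "rx": 0, "ry": 0, "rz": 0.05}, {"tx": 0, "ty": 7.5, "tz": 0, "rx": 0, "ry": 0, "rz": 0.1}, {"tx": 0, "ty": 11.4, "tz": 0, "rx": 0, "ry": 0, "rz": 0.12}, {"tx": -0.1, "ty": 15.2, "tz": 0, "rx": 0, "ry": 0, "rz": 0.12}, {"tx": -0.1, "ty": 18.5, "tz": 0, "rx": 0, "ry": 0, "rz": 0.12}], "claw": 4}}

```text
time: 28.72
position: [0.4654, -0.3551, 0.2018]
tool_rot: [0.994, -0.11, -0.0, -0.0]
ft_force: [0.5, 0.3, 0.4]
grip_width: 0.0614
```

Request:
{"name": "send_rows", "arguments": {"deltas": [{"tx": 0, "ty": 0, "tz": 1, "rx": 0, "ry": 0, "rz": 0}, {"tx": 0, "ty": 0, "tz": 2, "rx": 0, "ry": 0, "rz": 0}, {"tx": 0, "ty": 0, "tz": 4, "rx": 0, "ry": 0, "rz": 0}, {"tx": 0, "ty": 0, "tz": 4, "rx": 0, "ry": 0, "rz": 0}, {"tx": 0, "ty": 0, "tz": 4, "rx": 0, "ry": 0, "rz": 0}]}}

```text
time: 29.13
position: [0.4652, -0.3507, 0.1601]
tool_rot: [0.994, -0.109, -0.002, -0.002]
ft_force: [-1.0, 0.8, 0.7]
grip_width: 0.0404
```

```bash
python3 - <<'E'
from look import *
print(robot.get_obs()['position'],robot.get_obs()['ft_force'],robot.get_obs()['grip_width'],robot.get_obs()['tool_rot'])
for n in ['top','wrist']:
    c=cam(n); save(c,n+'16')
    if n=='top': overlay(c,(.506,-.189,1.35),'ov16t')
ov2(c,(.506,-.189,1.35),'ov16')
print(robot.get_obs()['position'])
E
```

```text
[ 0.4652 -0.3507  0.1601] [-0.9764  0.8306  0.6599] 0.0404299272444794 [ 0.994  -0.1091 -0.0019 -0.0019]
[ 0.4665 -0.3524  0.1618]
```

View pics/ov16.png

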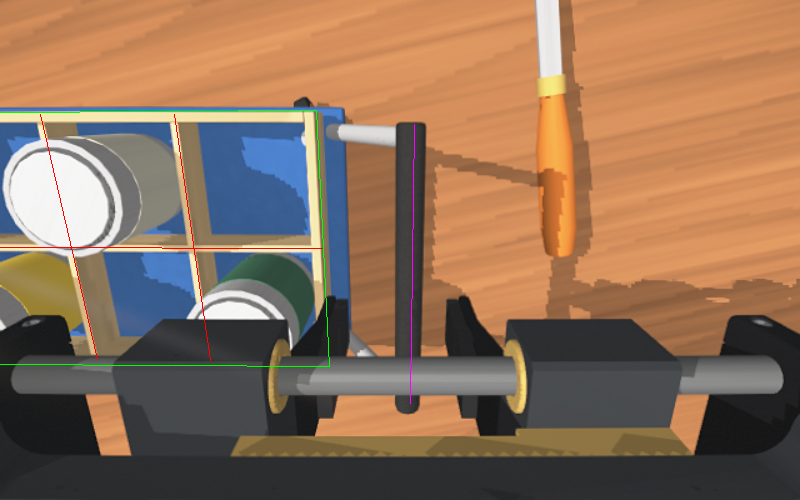

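View pics/ov16t.png

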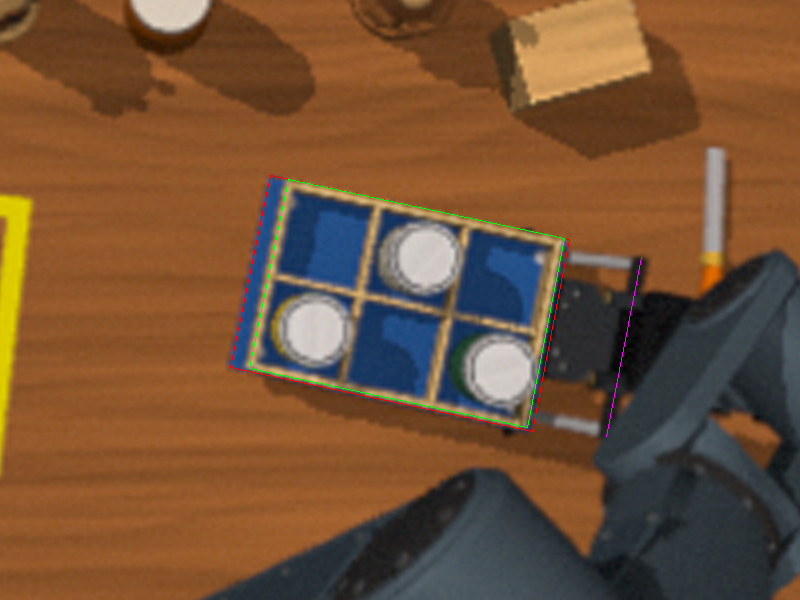

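Request:
{"name": "send_rows", "arguments": {"deltas": [{"tx": 0.2, "ty": 0.5, "tz": 1.5, "rx": 0, "ry": 0, "rz": 0}, {"tx": 0.2, "ty": 0.5, "tz": 3, "rx": 0, "ry": 0, "rz": 0}, {"tx": 0.2, "ty": 0.5, "tz": 4.5, "rx": 0, "ry": 0, "rz": 0}, {"tx": 0.2, "ty": 0.5, "tz": 5.5, "rx": 0, "ry": 0, "rz": 0}, {"tx": 0.2, "ty": 0.5, "tz": 6, "rx": 0, "ry": 0, "rz": 0}]}}

```text
time: 29.65
position: [0.467, -0.3581, 0.1009]
tool_rot: [0.994, -0.11, -0.0, -0.0]
ft_force: [-0.4, 0.0, -0.1]
grip_width: 0.0402
```

Request:
{"name": "send_rows", "arguments": {"deltas": [{"tx": 0, "ty": 0, "tz": 0, "rx": 0, "ry": 0, "rz": 0}, {"tx": 0, "ty": 0, "tz": 0, "rx": 0, "ry": 0, "rz": 0}]}}

```text
time: 29.82
position: [0.4674, -0.3589, 0.1019]
tool_rot: [0.994, -0.11, 0.0, 0.0]
ft_force: [-0.3, -0.7, 0.6]
grip_width: 0.0401
```

```bash
python3 - <<'E'
from look import *
print(robot.get_obs()['position'],robot.get_obs()['ft_force'],robot.get_obs()['grip_width'],robot.get_obs()['tool_rot'])
c=cam('wrist'); ov2(c,(.506,-.189,1.35),'ov17')
print(robot.get_obs()['position'])
E
```

```text
[ 0.4674 -0.3589  0.1019] [-0.3489 -0.696   0.635 ] 0.04009933661703421 [ 0.994  -0.1097  0.0003  0.0002]
[ 0.4675 -0.3592  0.1023]
```

View pics/ov17.png

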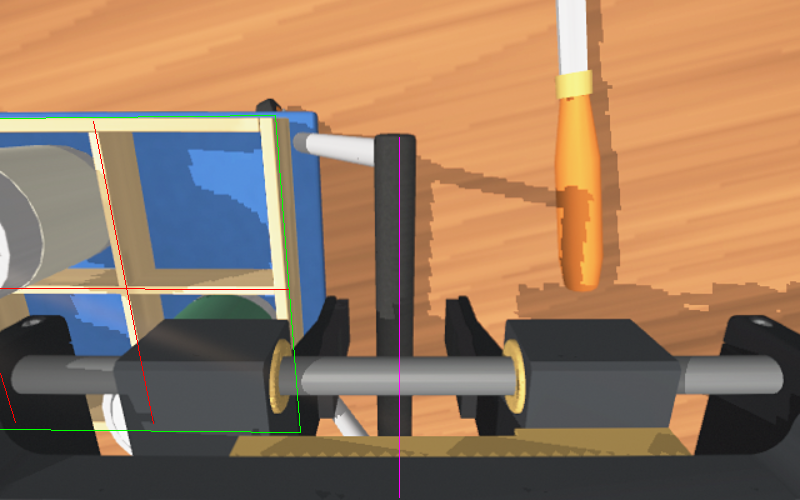

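Request:
{"name": "send_rows", "arguments": {"deltas": [{"tx": 0, "ty": 0, "tz": 0, "rx": 0, "ry": 0, "rz": 0}, {"tx": 0, "ty": 0, "tz": 0, "rx": 0, "ry": 0, "rz": 0}, {"tx": 0, "ty": 0, "tz": 0, "rx": 0, "ry": 0, "rz": 0}, {"tx": 0, "ty": 0, "tz": 0, "rx": 0, "ry": 0, "rz": 0}, {"tx": 0, "ty": 0, "tz": 0, "rx": 0, "ry": 0, "rz": 0}], "claw": 0.8, "squeeze": 40}}

```text
time: 30.28
position: [0.467, -0.3589, 0.1017]
tool_rot: [0.994, -0.11, 0.0, 0.0]
ft_force: [-1.0, 0.2, -0.0]
grip_width: 0.015
```

Request:
{"name": "send_rows", "arguments": {"deltas": [{"tx": -0.1, "ty": -0.5, "tz": 0, "rx": 0, "ry": 0, "rz": -0.002}, {"tx": -0.3, "ty": -1.2, "tz": 0, "rx": 0, "ry": 0, "rz": -0.004}, {"tx": -0.5, "ty": -2, "tz": 0, "rx": 0, "ry": 0, "rz": -0.007}, {"tx": -0.8, "ty": -3, "tz": 0, "rx": 0, "ry": 0, "rz": -0.01}, {"tx": -1, "ty": -4, "tz": 0, "rx": 0, "ry": 0, "rz": -0.014}]}}

```text
time: 30.7
position: [0.4659, -0.317, 0.1017]
tool_rot: [0.995, -0.103, 0.0, 0.0]
ft_force: [-0.0, -3.5, 1.5]
grip_width: 0.0117
```

Request:
{"name": "send_rows", "arguments": {"deltas": [{"tx": -0.3, "ty": -1, "tz": 0, "rx": 0, "ry": 0, "rz": -0.004}, {"tx": -0.5, "ty": -2, "tz": 0, "rx": 0, "ry": 0, "rz": -0.007}, {"tx": -0.8, "ty": -3, "tz": 0, "rx": 0, "ry": 0, "rz": -0.01}, {"tx": -1, "ty": -4, "tz": 0, "rx": 0, "ry": 0, "rz": -0.013}, {"tx": -1.3, "ty": -5, "tz": 0, "rx": 0, "ry": 0, "rz": -0.016}]}}

```text
time: 31.12
position: [0.4638, -0.265, 0.1017]
tool_rot: [0.996, -0.095, 0.0, 0.0]
ft_force: [1.1, -2.4, 1.0]
grip_width: 0.0113
```

```bash
python3 - <<'E'
from look import *
o=robot.get_obs();print(o['position'],o['ft_force'],o['moment'],o['grip_width'],o['tool_rot'])
c=cam('top'); 
tr=o['tool_rot']; R=Ro.from_quat(tr).as_matrix(); d=-R[:2,1]; a=np.arctan2(d[1],d[0]); p=np.array(o['position'][:2])+.174*d
print('expected caddy',p,a); overlay(c,(p[0],p[1],a),'ov18'); save(cam('side'),'side18')
E
```

```text
[ 0.4638 -0.265   0.1017] [ 1.0896 -2.3964  0.9708] [-0.54   -0.1447 -0.122 ] 0.011330282903856735 [ 0.9955 -0.0947  0.0004  0.0002]
expected caddy [ 0.4966 -0.0941] 1.3811220635072659
```

View pics/ov18.png

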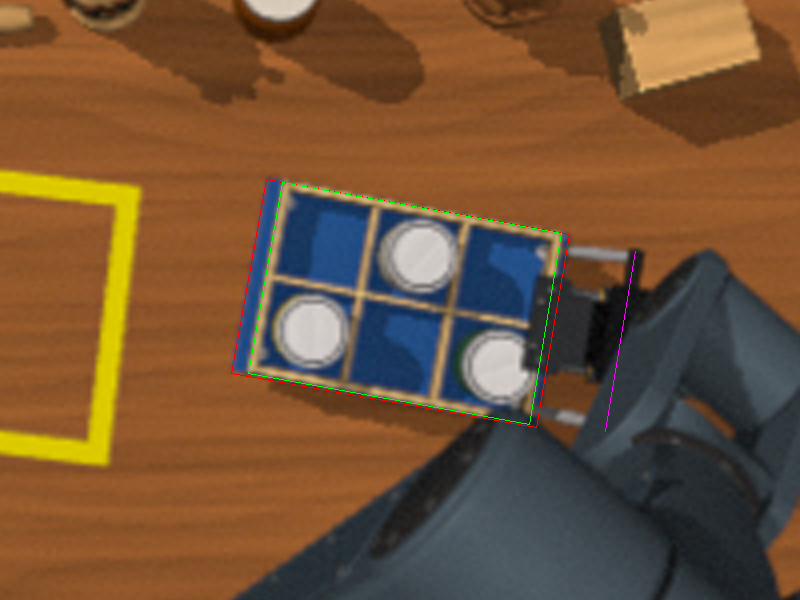

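View pics/side18.png

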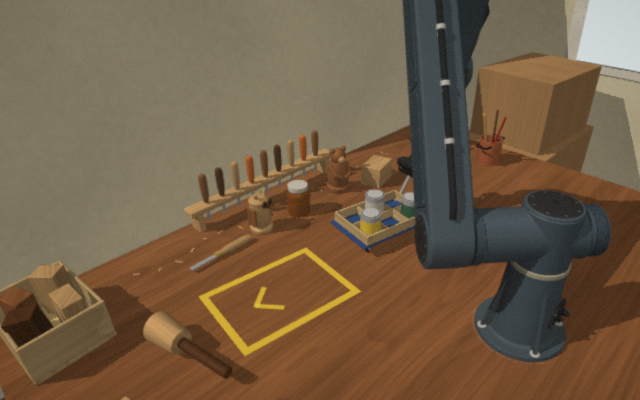

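Request:
{"name": "send_rows", "arguments": {"deltas": [{"tx": -0.25, "ty": -1, "tz": 0, "rx": 0, "ry": 0, "rz": -0.003}, {"tx": -0.5, "ty": -2, "tz": 0, "rx": 0, "ry": 0, "rz": -0.006}, {"tx": -0.75, "ty": -3, "tz": 0, "rx": 0, "ry": 0, "rz": -0.009}, {"tx": -1, "ty": -4.1, "tz": 0, "rx": 0, "ry": 0, "rz": -0.012}, {"tx": -1.25, "ty": -5.2, "tz": 0, "rx": 0, "ry": 0, "rz": -0.0155}]}}

```text
time: 31.63
position: [0.4609, -0.212, 0.1016]
tool_rot: [0.996, -0.087, -0.0, 0.0]
ft_force: [-1.0, -3.8, 4.6]
grip_width: 0.0114
```

Request:
{"name": "send_rows", "arguments": {"deltas": [{"tx": -0.24, "ty": -1, "tz": 0, "rx": 0, "ry": 0, "rz": -0.003}, {"tx": -0.48, "ty": -2, "tz": 0, "rx": 0, "ry": 0, "rz": -0.006}, {"tx": -0.72, "ty": -3, "tz": 0, "rx": 0, "ry": 0, "rz": -0.009}, {"tx": -0.96, "ty": -4.1, "tz": 0, "rx": 0, "ry": 0, "rz": -0.012}, {"tx": -1.2, "ty": -5.2, "tz": 0, "rx": 0, "ry": 0, "rz": -0.0155}]}}

```text
time: 32.05
position: [0.458, -0.1583, 0.1015]
tool_rot: [0.997, -0.079, -0.0, 0.0]
ft_force: [-1.1, -5.2, 5.1]
grip_width: 0.0119
```

Request:
{"name": "send_rows", "arguments": {"deltas": [{"tx": -0.22, "ty": -1, "tz": 0, "rx": 0, "ry": 0, "rz": -0.003}, {"tx": -0.44, "ty": -2, "tz": 0, "rx": 0, "ry": 0, "rz": -0.006}, {"tx": -0.66, "ty": -3, "tz": 0, "rx": 0, "ry": 0, "rz": -0.009}, {"tx": -0.88, "ty": -4.1, "tz": 0, "rx": 0, "ry": 0, "rz": -0.012}, {"tx": -1.1, "ty": -5.2, "tz": 0, "rx": 0, "ry": 0, "rz": -0.0155}]}}

```text
time: 32.47
position: [0.4551, -0.105, 0.1015]
tool_rot: [0.997, -0.071, -0.0, 0.0]
ft_force: [-1.5, -4.6, 5.5]
grip_width: 0.0117
```

```bash
cat >> h.py <<'E'
def expc(o):
    R=Ro.from_quat(o['tool_rot']).as_matrix(); d=-R[:2,1]; a=np.arctan2(d[1],d[0]); p=np.array(o['position'][:2])+.174*d/np.linalg.norm(d)
    b=np.array([.501,.319]); ab=1.443; e=p-b
    print('caddy exp',p,a,'in bay',[e@[np.cos(ab),np.sin(ab)],e@[-np.sin(ab),np.cos(ab)],a-ab], 'z',o['position'][2],'F',np.array(o['ft_force']),'w',o['grip_width'])
    return p[0],p[1],a
E
python3 - <<'E'
from look import *
o=robot.get_obs();P=expc(o)
c=cam('top');overlay(c,P,'ov19'); save(cam('side'),'side19')
E
```

```text
caddy exp [0.4799 0.0672] 1.428085616477655 in bay [np.float64(-0.2524464545890932), np.float64(-0.0111300462525029), np.float64(-0.014914383522345087)] z 0.10151387475667922 F [-1.4512 -4.5906  5.5023] w 0.01165727923146776
```

View pics/ov19.png

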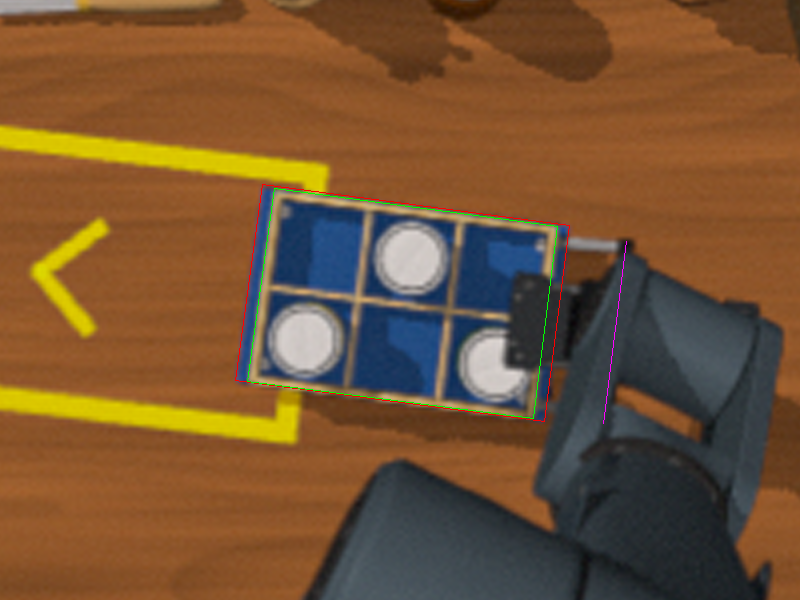

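View pics/side19.png

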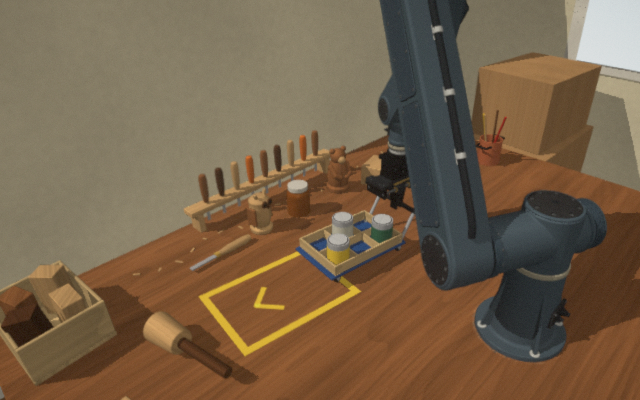

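Request:
{"name": "send_rows", "arguments": {"deltas": [{"tx": -0.08, "ty": -1, "tz": 0, "rx": 0, "ry": 0, "rz": -0.003}, {"tx": -0.16, "ty": -2, "tz": 0, "rx": 0, "ry": 0, "rz": -0.006}, {"tx": -0.24, "ty": -3, "tz": 0, "rx": 0, "ry": 0, "rz": -0.009}, {"tx": -0.32, "ty": -4, "tz": 0, "rx": 0, "ry": 0, "rz": -0.012}, {"tx": -0.4, "ty": -5, "tz": 0, "rx": 0, "ry": 0, "rz": -0.015}]}}

```text
time: 32.98
position: [0.4574, -0.0547, 0.1015]
tool_rot: [0.998, -0.064, -0.001, -0.0]
ft_force: [-1.6, -4.7, 7.5]
grip_width: 0.0115
```

Request:
{"name": "send_rows", "arguments": {"deltas": [{"tx": -0.07, "ty": -1, "tz": 0, "rx": 0, "ry": 0, "rz": 0}, {"tx": -0.14, "ty": -2, "tz": 0, "rx": 0, "ry": 0, "rz": 0}, {"tx": -0.21, "ty": -3, "tz": 0, "rx": 0, "ry": 0, "rz": 0}, {"tx": -0.28, "ty": -4, "tz": 0, "rx": 0, "ry": 0, "rz": 0}, {"tx": -0.35, "ty": -5, "tz": 0, "rx": 0, "ry": 0, "rz": 0}]}}

```text
time: 33.4
position: [0.4596, -0.0047, 0.1014]
tool_rot: [0.998, -0.063, -0.002, -0.0]
ft_force: [-2.1, -4.7, 7.9]
grip_width: 0.0116
```

```bash
python3 - <<'E'
from look import *
o=robot.get_obs();P=expc(o)
c=cam('top');overlay(c,P,'ov20'); c=cam('side');
for l in ['fl','fr','rl','rr']:
    r=robot.tip_of('castor_wheel_'+l,'side');
    for x in r[:2]:
        W=ray_plane(c,x['xy'],.013); d=W[:2]-np.array(P[:2]); a=P[2]; print(l,round(x['p'],2),np.array(x['xy']).round(1),'caddy frame',d@[np.cos(a),np.sin(a)],d@[-np.sin(a),np.cos(a)])
cv2.imwrite('pics/side20.png',cv2.resize(c['color'][180:320,220:450,::-1],(800,487),interpolation=cv2.INTER_CUBIC))
E
```

```text
caddy exp [0.4816 0.1679] 1.4439183292632916 in bay [np.float64(-0.15234843098204506), np.float64(-4.120195096155803e-05), np.float64(0.0009183292632914952)] z 0.1014237100374793 F [-2.1357 -4.6905  7.8726] w 0.011575711276665509
fl 0.43 [355.8 252.1] caddy frame -0.10975002646314529 0.002237032749841316
fl 0.41 [309.6 295.7] caddy frame 0.1020475473418141 0.06778133954583875
fr 0.43 [378.  260.1] caddy frame -0.1337672653407648 0.06934974454055999
rr 0.7 [277.8 294.8] caddy frame 0.16393401721220233 0.014621116198555337
rr 0.7 [186.  354.4] caddy frame 0.43159741082042435 0.05330580368387124
```

View pics/ov20.png

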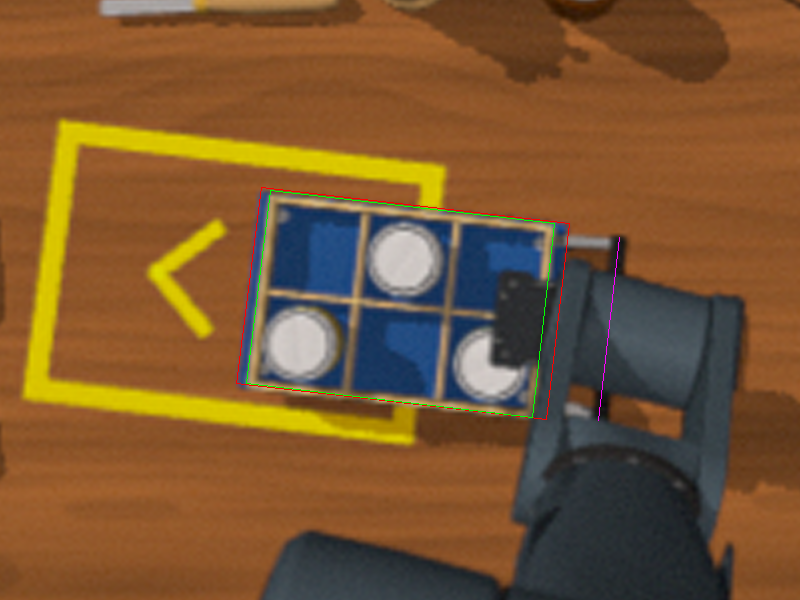

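View pics/side20.png

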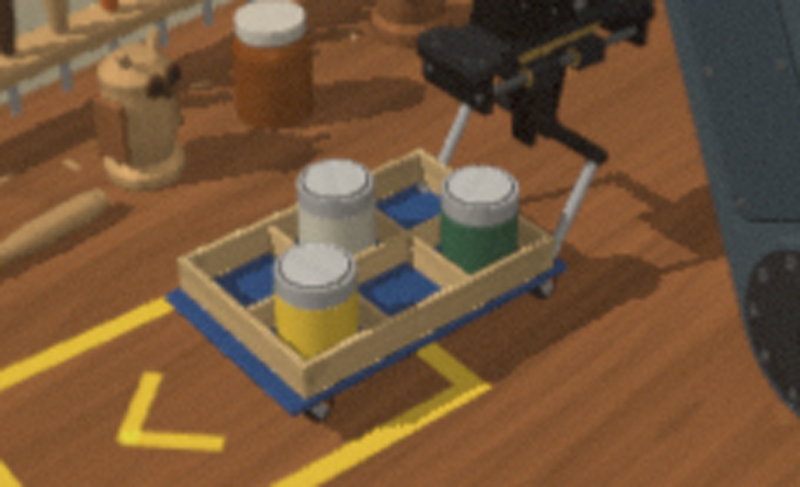

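Request:
{"name": "send_rows", "arguments": {"deltas": [{"tx": 0, "ty": -1, "tz": 0, "rx": 0, "ry": 0, "rz": 0}, {"tx": 0.05, "ty": -2, "tz": 0, "rx": 0, "ry": 0, "rz": 0}, {"tx": 0.1, "ty": -3, "tz": 0, "rx": 0, "ry": 0, "rz": 0}, {"tx": 0.1, "ty": -4, "tz": 0, "rx": 0, "ry": 0, "rz": 0}, {"tx": 0.15, "ty": -5, "tz": 0, "rx": 0, "ry": 0, "rz": 0}]}}

```text
time: 34.12
position: [0.4668, 0.0445, 0.1014]
tool_rot: [0.998, -0.063, -0.003, 0.0]
ft_force: [-3.2, -4.3, 9.5]
grip_width: 0.0113
```

Request:
{"name": "send_rows", "arguments": {"deltas": [{"tx": 0, "ty": -1, "tz": 0, "rx": 0, "ry": 0, "rz": 0}, {"tx": 0, "ty": -2, "tz": 0, "rx": 0, "ry": 0, "rz": 0}, {"tx": 0, "ty": -3, "tz": 0, "rx": 0, "ry": 0, "rz": 0}, {"tx": 0, "ty": -4, "tz": 0, "rx": 0, "ry": 0, "rz": 0}, {"tx": 0, "ty": -5, "tz": 0, "rx": 0, "ry": 0, "rz": 0}]}}

```text
time: 34.53
position: [0.4733, 0.0939, 0.1014]
tool_rot: [0.998, -0.063, -0.002, 0.0]
ft_force: [-1.6, -4.7, 9.6]
grip_width: 0.0114
```

```bash
python3 - <<'E'
from look import *
o=robot.get_obs();P=expc(o)
c=cam('top');overlay(c,P,'ov21')
m,X=bay(c)
E
```

```text
caddy exp [0.4953 0.2665] 1.4440300867605331 in bay [np.float64(-0.0527774558134257), np.float64(-0.0010578599680431185), np.float64(0.0010300867605330666)] z 0.1014139611220735 F [-1.6354 -4.6808  9.5735] w 0.01137657931940417
```

View pics/ov21.png

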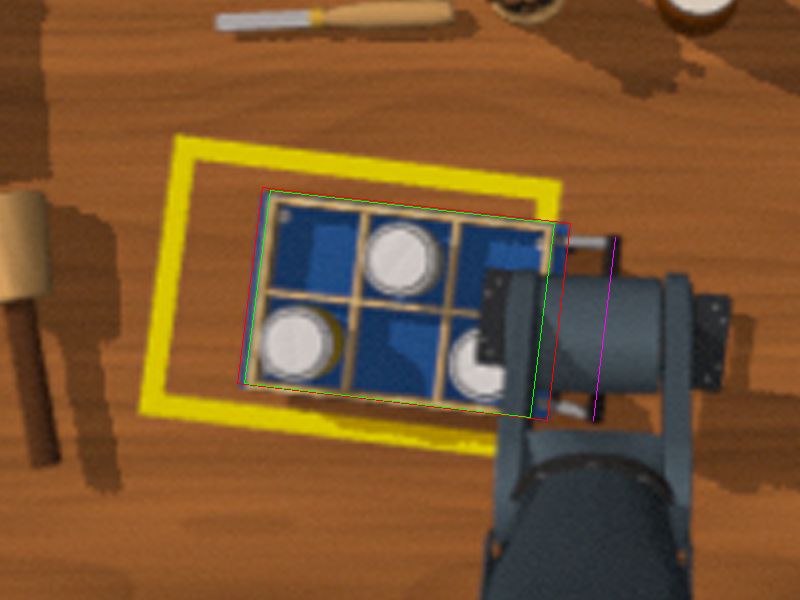

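Request:
{"name": "send_rows", "arguments": {"deltas": [{"tx": 0.05, "ty": -1, "tz": 0, "rx": 0, "ry": 0, "rz": 0}, {"tx": 0.1, "ty": -2, "tz": 0, "rx": 0, "ry": 0, "rz": 0}, {"tx": 0.15, "ty": -3, "tz": 0, "rx": 0, "ry": 0, "rz": 0}, {"tx": 0.2, "ty": -4, "tz": 0, "rx": 0, "ry": 0, "rz": 0}, {"tx": 0.2, "ty": -4.7, "tz": 0, "rx": 0, "ry": 0, "rz": 0}]}}

```text
time: 35.0
position: [0.4811, 0.1406, 0.1014]
tool_rot: [0.998, -0.064, -0.003, 0.0]
ft_force: [-2.3, -2.4, 8.7]
grip_width: 0.0118
```

Request:
{"name": "send_rows", "arguments": {"deltas": [{"tx": 0, "ty": -0.3, "tz": 0, "rx": 0, "ry": 0, "rz": 0}, {"tx": 0, "ty": -0.5, "tz": 0, "rx": 0, "ry": 0, "rz": 0}, {"tx": 0, "ty": -0.5, "tz": 0, "rx": 0, "ry": 0, "rz": 0}, {"tx": 0, "ty": -0.5, "tz": 0, "rx": 0, "ry": 0, "rz": 0}]}}

```text
time: 35.33
position: [0.4822, 0.146, 0.1014]
tool_rot: [0.998, -0.064, -0.002, -0.001]
ft_force: [-1.4, 1.5, 6.8]
grip_width: 0.0117
```

```bash
python3 - <<'E'
from look import *
o=robot.get_obs();P=expc(o)
c=cam('top');overlay(c,P,'ov22'); c=cam('side');
cv2.imwrite('pics/side22.png',cv2.resize(c['color'][190:350,180:410,::-1],(800,557),interpolation=cv2.INTER_CUBIC))
for l in ['fl','rl']:
    r=robot.tip_of('castor_wheel_'+l,'side');
    for x in r[:2]:
        W=ray_plane(c,x['xy'],.013); d=W[:2]-np.array(P[:2]); a=P[2]; print(l,round(x['p'],2),np.array(x['xy']).round(1),'caddy frame',d@[np.cos(a),np.sin(a)],d@[-np.sin(a),np.cos(a)])
E
```

```text
caddy exp [0.5044 0.3185] 1.4427001999791425 in bay [np.float64(-1.8441180636663852e-05), np.float64(-0.0034100226428189885), np.float64(-0.00029980002085761015)] z 0.10140311289953312 F [-1.4288  1.5492  6.8386] w 0.011657659238126864
fl 0.62 [259.4 320.4] caddy frame 0.09514366135086977 0.06707281673901645
rl 0.48 [333.6 282.9] caddy frame -0.1288083950434905 0.07055009038450646
rl 0.36 [300.3 209.8] caddy frame -0.2708365596686115 -0.28585178158568303
```

View pics/ov22.png

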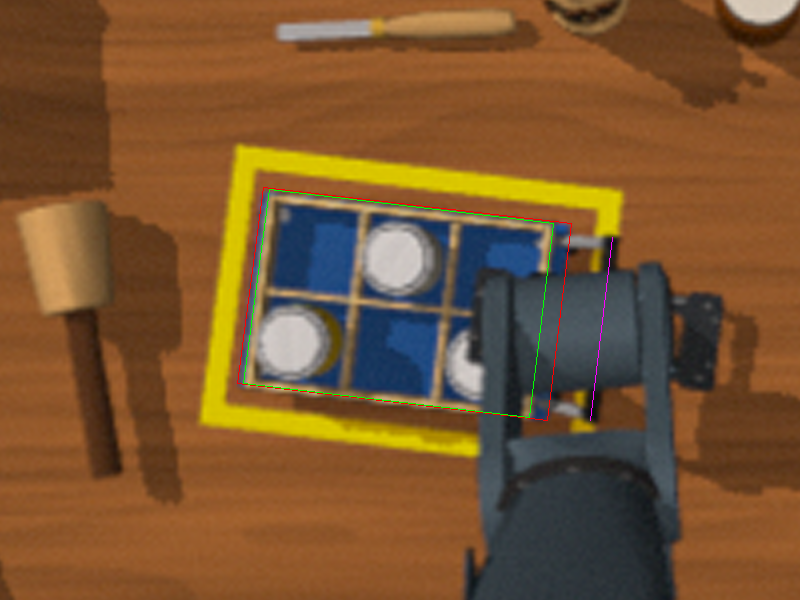

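View pics/side22.png

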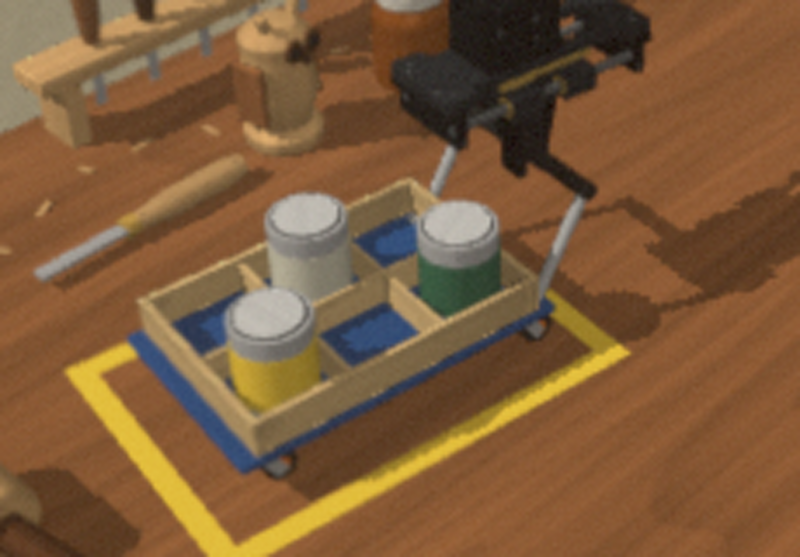

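Request:
{"name": "send_rows", "arguments": {"deltas": [{"tx": 0, "ty": 0, "tz": 0, "rx": 0, "ry": 0, "rz": 0}, {"tx": 0, "ty": 0, "tz": 0, "rx": 0, "ry": 0, "rz": 0}, {"tx": 0, "ty": 0, "tz": 0, "rx": 0, "ry": 0, "rz": 0}, {"tx": 0, "ty": 0, "tz": 0, "rx": 0, "ry": 0, "rz": 0}, {"tx": 0, "ty": 0, "tz": 0, "rx": 0, "ry": 0, "rz": 0}], "claw": 4}}

```text
time: 35.95
position: [0.484, 0.1444, 0.101]
tool_rot: [0.998, -0.064, -0.001, -0.0]
ft_force: [-1.0, -0.6, 0.6]
grip_width: 0.0357
```

```bash
python3 - <<'E'
from look import *
o=robot.get_obs();P=expc(o)
c=cam('wrist');ov2(c,P,'ov23')
E
```

```text
caddy exp [0.5064 0.317 ] 1.4418992246494087 in bay [np.float64(-0.001304354711654195), np.float64(-0.005596453969850137), np.float64(-0.0011007753505913875)] z 0.10097145245477313 F [-1.018  -0.6323  0.5781] w 0.03573715491504429
```

View pics/ov23.png

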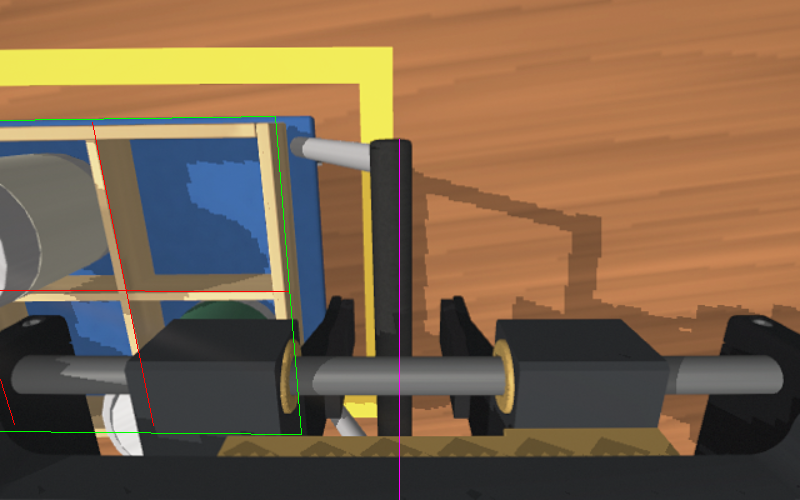

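Fingers are clear on both sides of the bar; lift straight up and away.

Request:
{"name": "send_rows", "arguments": {"deltas": [{"tx": 0, "ty": -0.1, "tz": -2, "rx": 0, "ry": 0, "rz": 0}, {"tx": 0, "ty": -0.1, "tz": -5, "rx": 0, "ry": 0, "rz": 0}, {"tx": 0, "ty": -0.1, "tz": -9, "rx": 0, "ry": 0, "rz": 0}, {"tx": 0, "ty": 0, "tz": -13, "rx": 0, "ry": 0, "rz": 0}, {"tx": 0, "ty": 0, "tz": -15, "rx": 0, "ry": 0, "rz": 0}]}}

```text
time: 36.42
position: [0.4866, 0.1443, 0.2557]
tool_rot: [0.998, -0.064, 0.003, -0.001]
ft_force: [0.7, 0.8, 0.7]
grip_width: 0.04
```

Request:
{"name": "send_rows", "arguments": {"deltas": [{"tx": 0, "ty": 4, "tz": 0, "rx": 0, "ry": 0, "rz": 0}, {"tx": 0, "ty": 8, "tz": 0, "rx": 0, "ry": 0, "rz": 0}, {"tx": 0, "ty": 12, "tz": 0, "rx": 0, "ry": 0, "rz": 0}, {"tx": 0, "ty": 16, "tz": 0, "rx": 0, "ry": 0, "rz": 0}, {"tx": 0, "ty": 19, "tz": 0, "rx": 0, "ry": 0, "rz": 0}]}}

```text
time: 36.83
position: [0.4596, -0.0466, 0.2515]
tool_rot: [0.998, -0.065, 0.0, 0.0]
ft_force: [0.2, -0.1, 0.0]
grip_width: 0.0398
```

Request:
{"name": "send_rows", "arguments": {"deltas": [{"tx": 0, "ty": 4, "tz": 0, "rx": 0, "ry": 0, "rz": 0}, {"tx": 0, "ty": 8, "tz": 0, "rx": 0, "ry": 0, "rz": 0}, {"tx": 0, "ty": 12, "tz": 0, "rx": 0, "ry": 0, "rz": 0}, {"tx": 0, "ty": 12, "tz": 0, "rx": 0, "ry": 0, "rz": 0}, {"tx": 0, "ty": 12, "tz": 0, "rx": 0, "ry": 0, "rz": 0}]}}

```text
time: 37.25
position: [0.4446, -0.1653, 0.2512]
tool_rot: [0.998, -0.067, -0.0, -0.0]
ft_force: [0.7, 0.6, 0.2]
grip_width: 0.04
```

```bash
python3 - <<'E'
from look import *
print(robot.get_obs()['position'],robot.get_obs()['ft_force'])
P=(.502,.318,1.443)
c=cam('top');overlay(c,P,'ov24'); blobs(c,.09,.14)
c=cam('side')
cv2.imwrite('pics/side24.png',cv2.resize(c['color'][190:350,180:410,::-1],(800,557),interpolation=cv2.INTER_CUBIC))
for l in ['fl','rl','fr','rr']:
    r=robot.tip_of('castor_wheel_'+l,'side');
    for x in r[:2]:
        W=ray_plane(c,x['xy'],.013); d=W[:2]-np.array(P[:2]); a=P[2]; print(l,round(x['p'],2),np.array(x['xy']).round(1),'caddy frame',d@[np.cos(a),np.sin(a)],d@[-np.sin(a),np.cos(a)])
E
```

```text
[ 0.4446 -0.1653  0.2512] [0.7014 0.6302 0.2396]
tin lid n 270 px [239. 212.] mean [0.5396 0.3125 0.1146] extmid [0.5395 0.3137] size [0.0563 0.0583]
tin lid n 266 px [213. 233.] mean [0.4718 0.3972 0.1154] extmid [0.4713 0.3973] size [0.0559 0.0573]
tin lid n 273 px [261. 238.] mean [0.4537 0.243  0.1151] extmid [0.4534 0.243 ] size [0.056  0.0579]
fl 0.43 [260.3 318.9] caddy frame 0.09173878871714312 0.06178979411832656
rl 0.59 [332.5 284.1] caddy frame -0.12272174616880695 0.07023180928040172
```

View pics/ov24.png

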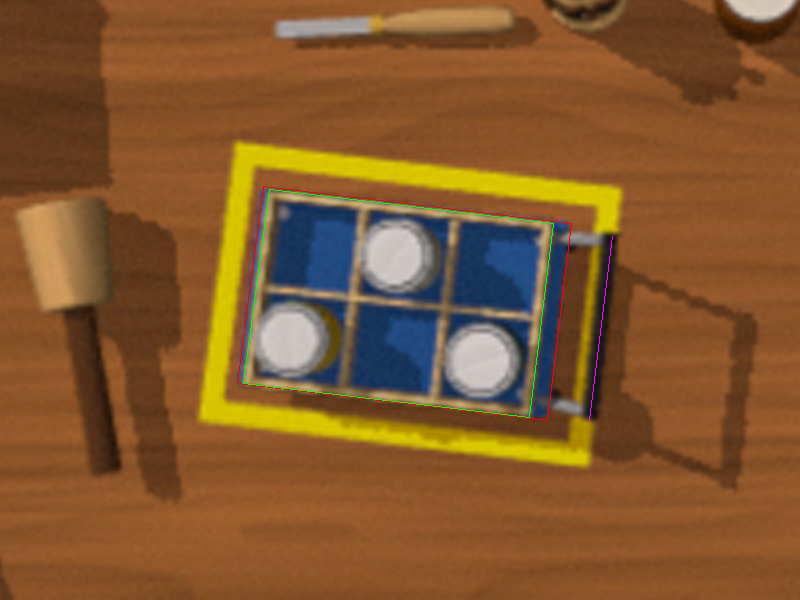

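View pics/side24.png

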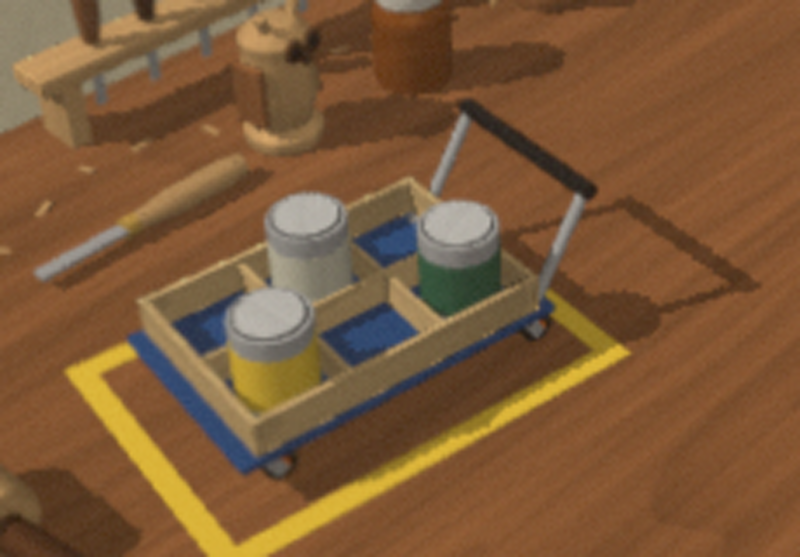

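```bash
python3 -c "
from rig import robot
print(robot.hand_in())"
```

```text
the job is handed in; nothing more can be done
None
```

The job is handed in: all three tins are in the caddy with their lids pressed home, and the caddy stands in the taped bay. Hand-in gave no verdict, so the checks below are my own measurements.

- **Tins:** Only the green, yellow and white tins were on the bench. I pressed each lid down to a solid stop at 17–19 N. All three then stood about 2.5 mm lower in the camera depth.
- **Loading:** I put the green tin in the rear left pocket, the white one in the middle right and the yellow one in the front left. They stand upright, and their lids measure about 115 mm above the bench against the expected 117.
- **Caddy:** I gripped the bar and rolled the caddy about 0.5 m. The last 0.15 m was nearly straight. In the top picture it sits about 4–5 mm or less from the bay's centre, with its heading within about 0.01 rad of the arrow.
- **Clearance:** The gripper is raised and clear of everything. No carving, tool, jar or wood block was touched.

**Not fully checked:**
- I never saw the right-hand castors after the push. I take them to be trailing because they rolled the same path.
- The left castor readings were noisy. Rear left read −0.129 m before I let go and −0.123 m after, against a limit of −0.1265 m. The side picture looked the same both times, so I took the second as detector error.
- Step 3's castor condition was only confirmed for the left side, about 150 mm short of the bay.

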